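# Load culture dishes on the platform shaker

## Robot

A 6-joint arm with a two-finger parallel gripper is mounted at the origin on the work surface. World frame = base frame: x ahead of the robot, y to its left, z up, the work surface at z = 0. Lengths are in m, angles in rad, forces in N, time in s.
With the tool pointing down it reaches from about 0.4 to 0.825 m from the base axis. Payload 7 kg.
Tool frame: the origin (TCP) lies between the finger pads; the fingertips stand 25 mm ahead of it and the grasp point (between the pads) lies 6 mm ahead of it (arm.tip_extent is the z of the fingertips in the tool frame, in m); z points along the fingers, x is the direction in which the jaws open and shut, and the axes are right-handed (so a half turn about z gives the same grasp; the last joint's range is limited). The gripper opens to 88 mm and grips with 3 to 60 N. Pads are 19 mm wide; open, the fingers measure 130 mm over their backs; the gripper's body (78 mm by 193 mm) begins 47 mm behind the grasp point.
Start: joints at [1.581, 0.359, 0.012, 0, -1.224, -0.288], TCP at [0.185, 0.649, 0.252] pointing down, gripper open.
Joint ranges: [-3.07, 3.07], [-1.43, 2.12], [-1.02, 1.25], [-3.03, 1.67], [-3.05, -0], [-3.03, 3.03]. Speed limits (rad/s): [2.39, 2.39, 3.01, 3.14, 3.14, 3.14].

## Interface

Orientations are given as [roll, pitch, yaw] about the fixed x, y, z axes, in that order (R = Rz(yaw) Ry(pitch) Rx(roll)).
In Python, from station import monitor, grab_frame, job_done, arm gives the robot as it stands.
- The arm moves only by the shell command python3 -m jog 'ROWS' [FORCE]. ROWS is JSON, a list that holds one entry, the list of rows, each a list of 7 numbers: the shift along the world's x, y, z in m, then the turn, a rotation vector about the world's x, y, z in rad, then the opening, from 0 (shut) to 1 (fully open). In form: [[[dx, dy, dz, ax, ay, az, claw], ...]]. A call has 1 to 20 rows; each row shifts and turns the commanded pose from where the row before left it; what a row does not reach is not made up. A row lasts 1/8 s, in which the tool goes at most 62.5 mm and 10.7 degrees, less where a joint would pass 70% of its speed; a pose out of reach is approached as far as the arm can. A call is refused whole if a number of a shift passes 0.0625 or a number of a turn 0.188, either way. A call with a gripper value outside its range is refused whole. The fingers move at their own pace and stop on an object; FORCE is the grip in N (left out, the last holds). Time passes only in rows, so rows that do not move let the fingers close. It gives the time, the measured TCP pose, the force and the opening at its end, in the units of the state.
- monitor.get_state(): the state, without advancing time (a new reading comes with each control period).
- grab_frame(name): name is "scene" or "top" or "wrist"; returns a dict with "pixels" (480x640x3 uint8, red, green, blue), "K" (3x3 intrinsics, pixels), "view" (4x4, takes a point from world to camera coordinates); the wrist camera has in their place "hand_eye" (4x4, takes a point from camera to tool coordinates, whose origin is the TCP and whose axes are the tool frame's). Camera axes: x right, y down, z forward; pixel columns grow to the right and rows downward; lengths in m; the calibration is good to about 2 mm. A picture is of the moment at which its call begins: read the wrist's pose just before it. There is no depth.
- job_done(): hands the job in, once; it reports no verdict.
The state is a dict: "t": time; "q": joint angles; "qd": joint speeds; "joint_efforts": joint torques, N m; "eef_pos": TCP position; "ee_rot": TCP orientation; "force": force on the tool from outside, world axes, zero at the start; "moment": the same for the moment, N m; "width": finger opening in m.
Only numpy, scipy, OpenCV 4.12 (cv2) and the standard library are available. Lean on these libraries where they do the work, as an engineer would, in place of code of your own. Each camera call takes 0.05 s, during which the arm holds its last target.

## Task

Get the platform shaker ready to run: first turn the speed knob on its control unit until the pointer is on the red zero mark, then, one by one, push every culture dish along the deck, never lifting one off it, until it drops flat into a pocket (any pocket, one dish each). When all the dishes are seated, slide the retaining bar along its slots until its yellow index is on the red line of the setting mark, and only then turn the red clamp knob clockwise as far as it goes; leave the other things on the bench where they are.

Things in the scene. Friction and masses are not known exactly. Their poses are not given: they have to be found in the camera images.
- shaker: platform shaker, fixed to the bench: white body with a flat aluminium deck 340 mm (x) x 440 mm (y); origin under its centre on the bench; deck top 103 mm above the origin. Four round pockets in a row along y. Grey side lips (6 mm thick, 10 mm high, centred at y = -181 and +181 mm) and 6 mm high end lips (at x = -167 and +167 mm) bound the area for dishes; outside the side lips lie the bar's slotted arms, flat on the deck. Its yaw varies by some degrees
- pocket1 (a point): centre of the mouth of pocket 1, level with the deck top, at x = 50 mm, y = -120 mm in the shaker's frame; the pocket is 68 mm in diameter and 8 mm deep, so that a seated dish stands 10 mm above the deck and can move up to 4 mm
- pocket2 (a point): centre of the mouth of pocket 2, level with the deck top, at x = 50 mm, y = -40 mm in the shaker's frame; the pocket is 68 mm in diameter and 8 mm deep, so that a seated dish stands 10 mm above the deck and can move up to 4 mm
- pocket3 (a point): centre of the mouth of pocket 3, level with the deck top, at x = 50 mm, y = 40 mm in the shaker's frame; the pocket is 68 mm in diameter and 8 mm deep, so that a seated dish stands 10 mm above the deck and can move up to 4 mm
- pocket4 (a point): centre of the mouth of pocket 4, level with the deck top, at x = 50 mm, y = 120 mm in the shaker's frame; the pocket is 68 mm in diameter and 8 mm deep, so that a seated dish stands 10 mm above the deck and can move up to 4 mm
- dish1: closed round culture dish, 60 mm diameter x 18 mm high, about 60 g, pale lid with coloured contents; may be absent; origin at the centre of its underside, z up; starts on the deck on the robot's side (-x) of the pockets
- dish2: closed round culture dish, 60 mm diameter x 18 mm high, about 60 g, pale lid with coloured contents; may be absent; origin at the centre of its underside, z up; starts on the deck on the robot's side (-x) of the pockets
- dish3: closed round culture dish, 60 mm diameter x 18 mm high, about 60 g, pale lid with coloured contents; may be absent; origin at the centre of its underside, z up; starts on the deck on the robot's side (-x) of the pockets
- dish4: closed round culture dish, 60 mm diameter x 18 mm high, about 60 g, pale lid with coloured contents; may be absent; origin at the centre of its underside, z up; starts on the deck on the robot's side (-x) of the pockets
- bar (a joint): retaining bar travel in m: 0 = parked at the far (+x) end of the deck, grows as it slides towards -x of the shaker, stop at 0.10; needs about 3 N and stays where it is left
- bar_grip (a point): point to hold on the bar: middle of its length, 56 mm above the deck, on a black fin 14 mm thick (shaker x), 60 mm long (y), its top 12 mm above this point and its lower edge 22 mm below. The fin stands on a blue cross bar 22 mm wide (x), 12 mm thick, that spans the deck with 22 mm of room below, on end posts at y = -200 and +200 mm
- bar_index (a point): end of the yellow index on the bar's -y end, 32 mm above the deck, on the bar's centre line; moves with the bar
- mark: setting mark, a white clip with a red line along y on the -y edge of the deck, in a different place each time; origin at the inner end of the red line: bar_index must come to it (same x in the shaker's frame; at rest their y and height agree). The line then lies over or just beyond (+x of) the middle of the pocket row
- clamp (a joint): red clamp knob in rad: starts loose (0 to 0.3), grows as it turns clockwise seen from above, tight at its stop at 1.57; friction about 0.08 N m
- clamp_grip (a point): point to hold on the clamp knob, on its upright axis, 35 mm above the deck outside the +y lip (x = -10 mm, y = 200 mm in the shaker's frame): a wing 50 mm long, 14 mm thick, its top 11 mm above this point, its lower edge 20 mm below. The wing lies along the local x axis of this point, which turns with it; at 0 it points along the shaker's x
- control: control unit, white box 130 x 120 x 55 mm, fixed, to the left or the right of the shaker; origin under its centre. Round black dial on top with white marks and one larger red zero mark on its local +x side. (A grey mixer 75 mm high, of no concern, stands on the other side of the shaker)
- knob (a joint): speed knob in rad, 0 = yellow pointer on the red zero mark; grows clockwise seen from above, starts at 0.7 to 2.2, stops at -2.3 and 2.3; friction about 0.04 N m. It sits on top of the control unit
- knob_grip (a point): point to hold on the knob, on its upright axis, 86 mm above the bench: a wing 44 mm long, 14 mm thick, its top 14 mm above this point, its lower edge 20 mm below. The wing lies along the local x axis of this point, which turns with it; the pointer is at its +x end
- bottle: loose amber bottle, 60 mm diameter, 130 mm high; bystander; origin under its centre
- tipbox: loose blue box 110 x 80 x 60 mm; bystander; origin under its centre
- beaker: loose glass beaker, 70 mm diameter, 90 mm high; bystander; origin under its centre
- jar: loose white jar, 66 mm diameter, 80 mm high; bystander; origin under its centre
- marker: loose blue marker pen, 120 mm long, 16 mm thick; bystander
- boat: loose cream tray 100 x 80 x 22 mm; bystander; origin under its centre
Not all that is in view belongs to the job. Leave any blue or purple look-alike of the dish3 alone.

How it is judged:
By the outcome, as a careful person would: the job done as asked, in the order asked, and still so for the second after the job is handed in, with the robot touching nothing.
Of dish1, dish2, dish3, dish4 only 3 to 4 are there at a start; the rules pass over those that are not, and their reading is None.
At some moment in a run one of dish1, dish2, dish3, dish4 may be knocked a few centimetres aside while the robot is not near it.
Once in a run the grip may slacken for a moment while it holds something.
It also fails if it takes over 210 s, if anything falls off the work surface, if the arm or the gripper's body presses on something with over 40 N, if the wrist force passes 120 N, or if a joint passes its speed limit or range.

## Working session

There is one attempt and no reset: what is moved stays moved. The work goes in short steps, Python scripts to look and compute and a shell command to move; the robot and the scene stay as the last step left them, time stands still between calls to the robot, and variables do not carry over. Pictures are saved under pics/ and viewed, and the job is handed in when it is done.

```bash
mkdir -p pics; ls
cat > h.py <<'E'
import numpy as np, cv2
from station import monitor, grab_frame, job_done, arm
from scipy.spatial.transform import Rotation as R
def snap(name, fn):
    s=monitor.get_state(); f=grab_frame(name)
    cv2.imwrite('pics/%s.png'%fn, f['pixels'][:,:,::-1])
    if name=='wrist':
        T=np.eye(4); T[:3,3]=s['eef_pos']; r=np.array(s['ee_rot'])
        T[:3,:3]=R.from_euler('xyz',r).as_matrix() if r.size==3 else r
        f['c2w']=T@np.array(f['hand_eye'])
    else: f['c2w']=np.linalg.inv(np.array(f['view']))
    np.savez('pics/%s.npz'%fn,p=f['pixels'],K=f['K'],c=f['c2w'])
    return f
def load(fn):
    d=np.load('pics/%s.npz'%fn); return dict(pixels=d['p'],K=d['K'],c2w=d['c'])
def ray(f,u,v):
    d=f['c2w'][:3,:3]@np.linalg.inv(f['K'])@np.array([u,v,1.]); return f['c2w'][:3,3],d/np.linalg.norm(d)
def onz(f,u,v,z):
    o,d=ray(f,u,v); return o+d*(z-o[2])/d[2]
def proj(f,p):
    w=np.linalg.inv(f['c2w']); c=w[:3,:3]@np.array(p)+w[:3,3]; q=np.array(f['K'])@c; return q[:2]/q[2]
E
python3 - <<'E'
from h import *
s=monitor.get_state(); print(s)
for n in('scene','top','wrist'):
    f=snap(n,n+'0'); print(n,f['c2w'].round(3).tolist(),f['K'][0][0])
E
```

```text
pics
{'t': 0.0, 'q': array([ 1.58109836e+00,  3.59395399e-01,  1.10517342e-02, -3.41418602e-04,
       -1.22410272e+00, -2.88081684e-01]), 'qd': array([ 0.00124746,  0.00039858, -0.000769  , -0.00123918, -0.00074756,
        0.00054942]), 'joint_efforts': array([ 2.65533549e-05, -5.82722855e+01,  2.93049735e+01,  6.99717119e+00,
        6.90073881e-03, -1.52175321e-04]), 'eef_pos': array([0.18501385, 0.64867915, 0.25061562]), 'ee_rot': array([-3.14143153e+00, -1.67324887e-03, -1.84869239e+00]), 'force': array([ 0.95593538, -0.3897988 , -0.8361172 ]), 'moment': array([0.03064863, 0.02082979, 0.0066626 ]), 'width': 0.0875482264450361}
scene [[0.777, 0.518, -0.358, 1.027], [0.629, -0.64, 0.441, -0.631], [-0.001, -0.567, -0.823, 1.29], [0.0, 0.0, 0.0, 1.0]] 506.94223313395423
top [[0.013, -0.982, 0.186, 0.268], [-1.0, -0.013, 0.003, -0.001], [-0.0, -0.186, -0.983, 1.314], [0.0, 0.0, 0.0, 1.0]] 506.95623247693504
wrist [[-0.274, -0.916, -0.293, 0.265], [-0.962, 0.262, 0.082, 0.626], [0.002, 0.304, -0.953, 0.384], [0.0, 0.0, 0.0, 1.0]] 424.2069852244071
```

View pics/top0.png

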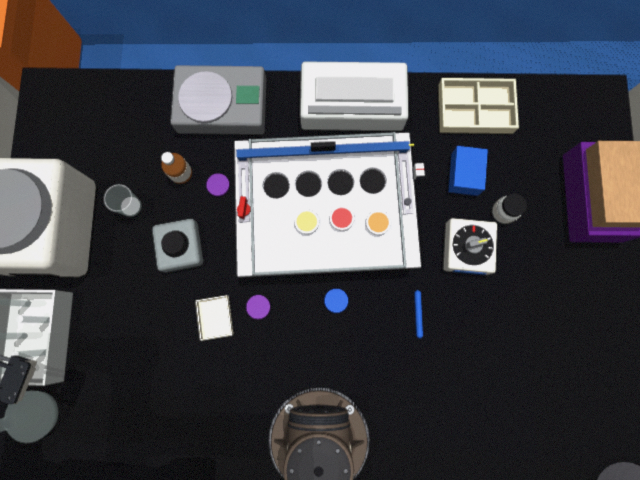

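View pics/scene0.png

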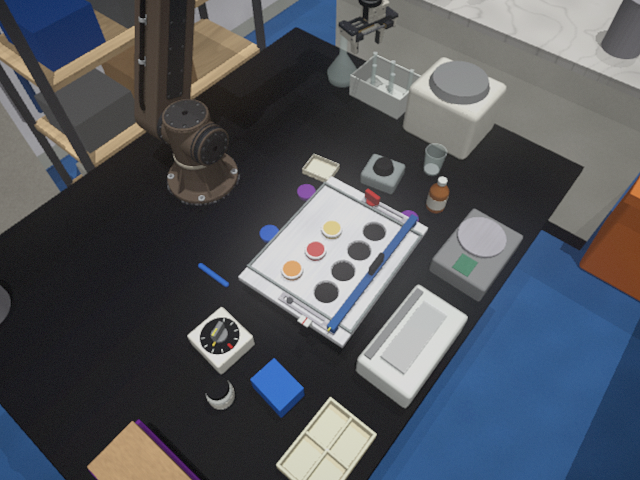

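View pics/wrist0.png

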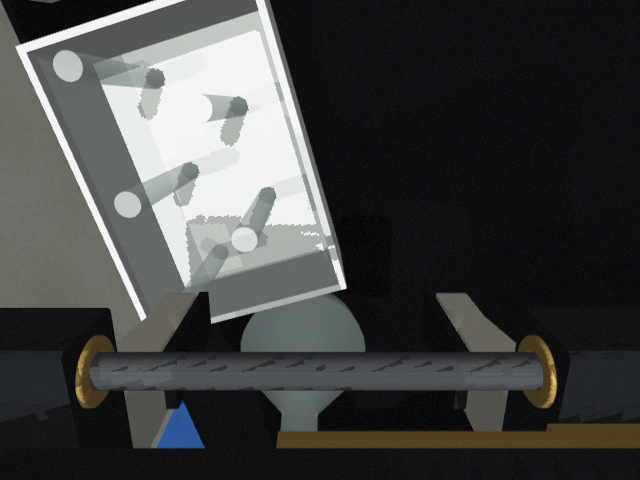

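The top view shows four pockets at about (276..373, 183) and three dishes: yellow (307,222), red (342,217) and orange (377,223). The control unit is at (470,246), with its knob's zero mark at the top. The setting mark is at (420,170), the red clamp at (243,208), and the bar is parked at row 148.

Run:
```python
from h import *
f=load('top0'); im=f['pixels'][:,:,::-1]
a=cv2.resize(im[125:285,225:430],None,fx=3.9,fy=3.7,interpolation=cv2.INTER_CUBIC); cv2.imwrite('pics/t1.png',a)
b=cv2.resize(im[215:280,440:505],None,fx=8,fy=8,interpolation=cv2.INTER_CUBIC)
c=load('scene0')['pixels'][:,:,::-1][300:375,185:260]
cv2.imwrite('pics/t2.png',np.hstack([b[:,:400],cv2.resize(c,(400,520),interpolation=cv2.INTER_CUBIC)]))
# pockets
g=im.max(2); m=((g<60)*255).astype(np.uint8); m[:,:245]=0;m[:,400:]=0;m[:160]=0;m[205:]=0
n,l,st,ce=cv2.connectedComponentsWithStats(m)
P=[]
for i in range(1,n):
    if st[i,4]>200:
        p=onz(f,*ce[i],0.103);P.append(p);print('pocket',ce[i],st[i,4],p.round(4))
hsv=cv2.cvtColor(im,cv2.COLOR_BGR2HSV)
k=((hsv[:,:,1]>70)&(hsv[:,:,2]>120)).astype(np.uint8)*255; k[:,:285]=0;k[:,400:]=0;k[:200]=0;k[245:]=0
n,l,st,ce=cv2.connectedComponentsWithStats(k)
for i in range(1,n):
    if st[i,4]>100: print('dish',ce[i],st[i],onz(f,*ce[i],0.121).round(4))
```

```text
pocket [372.1543943  180.82897862] 421 [ 0.6271 -0.124   0.103 ]
pocket [307.97652582 184.0657277 ] 426 [0.6167 0.0349 0.103 ]
pocket [340.12971698 182.4245283 ] 424 [ 0.622  -0.0446  0.103 ]
pocket [275.88235294 185.57882353] 425 [0.6118 0.1142 0.103 ]
dish [341.47352025 217.39252336] [332 208  20  20 321] [ 0.5295 -0.0478  0.121 ]
dish [306.17171717 220.96969697] [297 212  20  19 297] [0.5196 0.0371 0.121 ]
dish [377.953125 221.81875 ] [368 212  21  20 320] [ 0.5198 -0.1355  0.121 ]
```

View pics/t1.png

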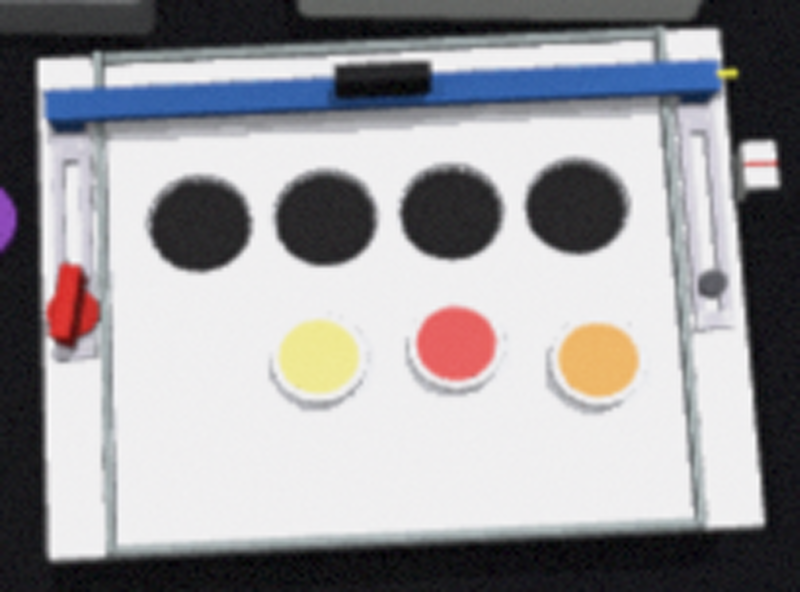

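View pics/t2.png

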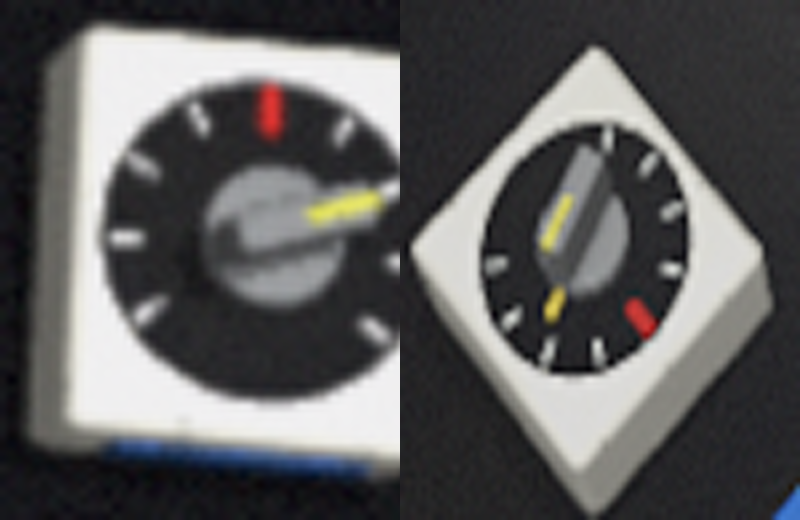

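```bash
cat >> h.py <<'E'
def tri(f1,p1,f2,p2):
    o1,d1=ray(f1,*p1);o2,d2=ray(f2,*p2)
    A=np.stack([d1,-d2],1); t=np.linalg.lstsq(A,o2-o1,rcond=None)[0]
    a=o1+d1*t[0];b=o2+d2*t[1]; return (a+b)/2,np.linalg.norm(a-b)
def blobs(f,cond,roi,amin=3):
    im=f['pixels'][:,:,::-1]; hsv=cv2.cvtColor(np.ascontiguousarray(im),cv2.COLOR_BGR2HSV)
    m=cond(hsv[:,:,0].astype(int),hsv[:,:,1].astype(int),hsv[:,:,2].astype(int)).astype(np.uint8)
    k=np.zeros_like(m); u0,u1,v0,v1=roi; k[v0:v1,u0:u1]=m[v0:v1,u0:u1]
    n,l,st,ce=cv2.connectedComponentsWithStats(k)
    return [(ce[i],st[i],np.argwhere(l==i)[:,::-1]) for i in range(1,n) if st[i,4]>=amin]
red=lambda h,s,v:((h<8)|(h>172))&(s>130)&(v>90)
yel=lambda h,s,v:(h>20)&(h<36)&(s>110)&(v>110)
blue=lambda h,s,v:(h>100)&(h<120)&(s>150)&(v>70)
E
python3 - <<'E'
from h import *
t=load('top0');s=load('scene0')
R_=[445,500,215,275];S_=[185,260,300,375]
for nm,c in(('red',red),('yel',yel)):
    for f,r in((t,R_),(s,S_)):
        for b in blobs(f,c,r):
            print(nm,b[0],b[1],'z.057',onz(f,*b[0],0.057).round(4),'z.1',onz(f,*b[0],0.1).round(4))
# dial dark disc
for f,r in((t,R_),(s,S_)):
    im=f['pixels'];u0,u1,v0,v1=r
    m=np.zeros(im.shape[:2],np.uint8);w=(im.min(2)>140).astype(np.uint8)
    m[v0:v1,u0:u1]=w[v0:v1,u0:u1]
    cs,h=cv2.findContours(m,cv2.RETR_CCOMP,cv2.CHAIN_APPROX_NONE)
    for i,cn in enumerate(cs):
        if cv2.contourArea(cn)>200:
            if h[0][i][3]>=0: e=cv2.fitEllipse(cv2.convexHull(cn));print('hole',e,onz(f,*e[0],0.057).round(4))
            else:
                rr=cv2.minAreaRect(cn);print('outer',rr)
# mark & clamp & index
for nm,c,r in(('mark',red,[412,430,160,180]),('clamp',red,[232,255,190,225]),('idx',yel,[400,425,135,155])):
    for b in blobs(t,c,r,1): print(nm,b[0],b[1],onz(t,*b[0],0.135).round(4))
for nm,c,r in(('mark',red,[295,315,310,330]),('clamp',red,[360,385,185,210]),('idx',yel,[320,340,318,340])):
    for b in blobs(s,c,r,1): print('S',nm,b[0],b[1],onz(s,*b[0],0.135).round(4))
E
```

```text
red [473.36363636 228.5       ] [472 226   4   6  22] z.057 [ 0.5192 -0.3835  0.057 ] z.1 [ 0.5106 -0.3704  0.1   ]
red [229.5 345.5] [227 343   6   6  22] z.057 [ 0.5224 -0.3836  0.057 ] z.1 [ 0.54   -0.3922  0.1   ]
yel [482.57142857 240.35714286] [479 239   8   4  14] z.057 [ 0.4891 -0.4054  0.057 ] z.1 [ 0.4815 -0.3915  0.1   ]
yel [213.625 332.25 ] [212 329   5   7   8] z.057 [ 0.4641 -0.3836  0.057 ] z.1 [ 0.4838 -0.3922  0.1   ]
yel [213.5 343.5] [212 342   4   4  12] z.057 [ 0.4864 -0.4057  0.057 ] z.1 [ 0.5053 -0.4135  0.1   ]
outer ((472.4580383300781, 245.13052368164062), (48.15975570678711, 51.552223205566406), 3.814074993133545)
hole ((472.5858154296875, 244.76954650878906), (41.07063293457031, 43.1287956237793), 124.02330017089844) [ 0.4775 -0.3798  0.057 ]
outer ((219.25003051757812, 336.2500305175781), (47.37614822387695, 46.66904067993164), 45.0)
hole ((219.2608184814453, 335.4837951660156), (36.887874603271484, 42.276241302490234), 61.03105163574219) [ 0.4821 -0.3807  0.057 ]
clamp [242.9010989  207.42307692] [237 197  13  21 182] [0.5477 0.1883 0.135 ]
idx [411.5 144.5] [410 144   4   2   8] [ 0.7111 -0.2175  0.135 ]
S clamp [372.54545455 193.90909091] [366 189  14  11  66] [0.5471 0.2009 0.135 ]
S clamp [369.68 202.52] [367 199   7   7  25] [0.5595 0.1695 0.135 ]
S idx [328.5 329. ] [328 328   2   3   4] [ 0.7132 -0.2156  0.135 ]
```

```bash
python3 -m jog '[[[0.0164,-0.0572,0,0,0,-0.06,1],[0.0164,-0.0572,0,0,0,-0.06,1],[0.0164,-0.0572,0,0,0,-0.06,1],[0.0164,-0.0572,0,0,0,-0.06,1],[0.0164,-0.0572,0,0,0,-0.06,1],[0.0164,-0.0572,0,0,0,-0.06,1],[0.0164,-0.0572,0,0,0,-0.06,1],[0.0164,-0.0572,0,0,0,-0.06,1],[0.0164,-0.0572,0,0,0,-0.06,1],[0.0164,-0.0572,0,0,0,-0.06,1],[0.0164,-0.0572,0,0,0,-0.06,1],[0.0164,-0.0572,0,0,0,-0.06,1],[0.0164,-0.0572,0,0,0,-0.06,1],[0.0164,-0.0572,0,0,0,-0.06,1],[0.0164,-0.0572,0,0,0,-0.06,1],[0.0164,-0.0572,0,0,0,-0.06,1],[0.0164,-0.0572,0,0,0,-0.06,1],[0.0164,-0.0572,0,0,0,-0.06,1],[0,0,0,0,0,0,1],[0,0,0,0,0,0,1]]]' 20
python3 - <<'E'
from h import *
f=snap('wrist','w1');s=monitor.get_state();print(s['eef_pos'],s['ee_rot'],s['t'])
print(f['c2w'].round(3).tolist(), proj(f,[.48,-.38,.1]))
E
```

```text
t: 2.65
eef_pos: [0.4798, -0.3806, 0.2507]
ee_rot: [3.14, -0.001, -2.929]
force: [0.1, -0.5, -0.1]
width: 0.0874
[ 0.47995872 -0.38001485  0.25127849] [ 3.14103834e+00 -4.79001234e-04 -2.92840162e+00] 2.7
[[-0.978, -0.201, -0.065, 0.497], [-0.211, 0.931, 0.299, -0.462], [0.0, 0.306, -0.952, 0.384], [0.0, 0.0, 0.0, 1.0]] [314.65712082 228.0666474 ]
```

View pics/w1.png

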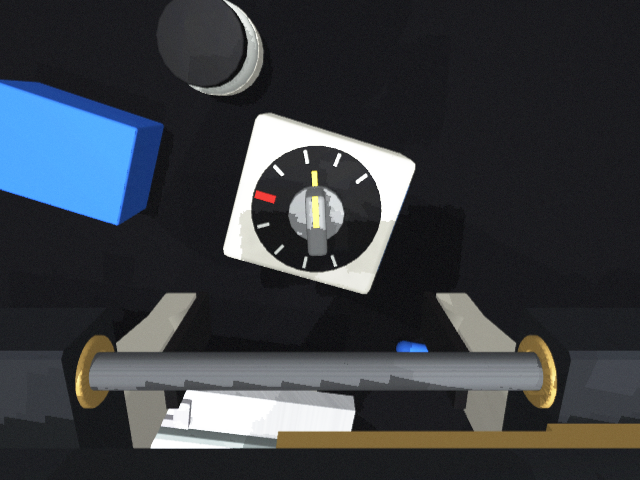

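The wrist view shows the dial centred near (316,209). The red mark is at (265,197), and the yellow pointer runs upward through (315,178)–(316,228) with the grey wing along it.

Run:
```python
from h import *
f=load('w1');t=load('top0')
r=[240,400,130,280]
im=f['pixels']
m=np.zeros(im.shape[:2],np.uint8);w=(im.min(2)>90).astype(np.uint8);m[110:295,220:420]=w[110:295,220:420]
cs,h=cv2.findContours(m,cv2.RETR_CCOMP,cv2.CHAIN_APPROX_NONE)
for i,cn in enumerate(cs):
    if h[0][i][3]>=0 and cv2.contourArea(cn)>1000: e=cv2.fitEllipse(cv2.convexHull(cn));print(e);c=onz(f,*e[0],.056);print('dial',c)
for nm,cc in(('r',red),('y',yel)):
    for b in blobs(f,cc,r,8):
        a=onz(f,*b[0],.056);b1=onz(f,*b[0],.1);print(nm,b[0],b[1],a.round(4),'dir',np.arctan2(*(a-c)[[1,0]]).round(3),b1.round(4),np.arctan2(*(b1-c)[[1,0]]).round(3))
        p=b[2]; vx=cv2.fitLine(p.astype(np.float32),cv2.DIST_L2,0,.01,.01).ravel();
        q1=onz(f,vx[2]-20*vx[0],vx[3]-20*vx[1],.1);q2=onz(f,vx[2]+20*vx[0],vx[3]+20*vx[1],.1);print('line',np.arctan2(*(q2-q1)[[1,0]]))
# grey wing lateral
```

```text
((315.8358459472656, 208.5357666015625), (127.56755828857422, 131.18247985839844), 87.18212127685547)
dial [ 0.47983078 -0.38330337  0.056     ]
r [264.72625698 196.32402235] [254 190  22  14 179] [ 0.5212 -0.3845  0.056 ] dir -0.028 [ 0.518  -0.3949  0.1   ] -0.294
line 3.0572676084021557
y [315.03225806 175.70967742] [311 170   7  16  31] [ 0.486  -0.4087  0.056 ] dir -1.334 [ 0.4875 -0.4158  0.1   ] -1.341
line 2.0250491857970623
y [314.58333333 225.41666667] [313 223   5   5  12] [ 0.4779 -0.3695  0.056 ] dir 1.711 [ 0.4805 -0.3819  0.1   ] 1.161
line 2.3897460616348485
```

```bash
python3 -m jog '[[[0,-0.001,-0.053,0,0,0.01,0.6],[0,-0.001,-0.053,0,0,0.01,0.6],[0,0,-0.053,0,0,0,0.6],[0,0,0,0,0,0,0.6],[0,0,0,0,0,0,0],[0,0,0,0,0,0,0],[0,0,0,0,0,0,0],[0,0,0,0,0,0,0]]]' 20
python3 - <<'E'
from h import *
f=load('w1')
P=[onz(f,u,v,.055)[:2] for u,v in((262,114),(414,161),(364,293),(225,256))]
for i in range(4):
    d=P[(i+1)%4]-P[i];print(np.linalg.norm(d),np.arctan2(d[1],d[0])%(np.pi/2))
E
```

```text
t: 3.7
eef_pos: [0.4807, -0.3827, 0.0936]
ee_rot: [-3.141, 0.001, -2.909]
force: [-0.1, 0.4, -0.2]
width: 0.0182
0.12067754908911552 1.491538764684797
0.11649298263841026 1.4818465237098528
0.1206003761261552 1.5020614676629471
0.11776116811999231 1.4826629667834348
```

```bash
python3 -m jog '[[[0,0,0,0,0,0,0],[0,0,0,0,0,0,0],[0,0,0,0,0,0.126,0],[0,0,0,0,0,0.126,0],[0,0,0,0,0,0.126,0],[0,0,0,0,0,0.126,0],[0,0,0,0,0,0.126,0],[0,0,0,0,0,0.126,0],[0,0,0,0,0,0.126,0],[0,0,0,0,0,0.126,0],[0,0,0,0,0,0.126,0],[0,0,0,0,0,0.121,0],[0,0,0,0,0,0,0],[0,0,0,0,0,0,0]]]' 20
python3 - <<'E'
from h import *
s=monitor.get_state();print(s['width'],s['ee_rot'],s['moment']);f=snap('wrist','w2')
E
```

```text
t: 5.45
eef_pos: [0.4811, -0.382, 0.0931]
ee_rot: [-3.14, 0.0, -1.653]
force: [1.8, 3.5, 3.4]
width: 0.0157
0.015695007773836915 [-3.14017111e+00  2.41655714e-04 -1.65318913e+00] [ 1.43954909 -0.58769551  0.01736251]
```

View pics/w2.png

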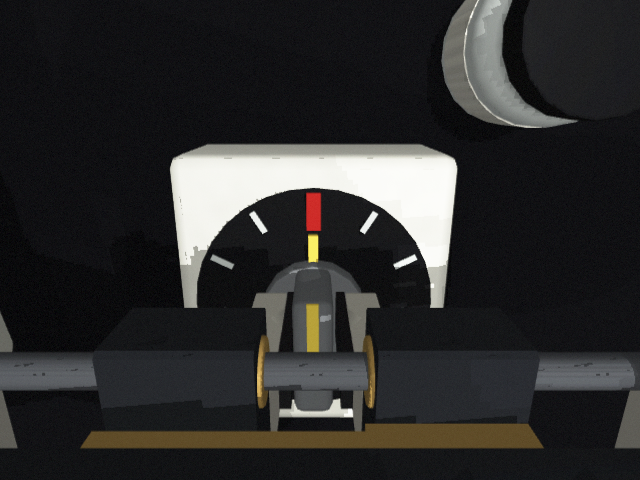

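The pointer (x=313) lies straight under the red mark (x=314). I'll release the knob and look at it from above.

```bash
python3 -m jog '[[[0,0,0,0,0,0,0.6],[0,0,0,0,0,0,0.6],[0,0,0,0,0,0,0.6],[0,0,0.05,0,0,0,0.6],[0,0,0.05,0,0,0,0.6],[0,0,0.05,0,0,0,0.6],[0,0,0.057,0,0,0,0.4]]]'
python3 - <<'E'
from h import *
f=snap('wrist','w3')
E
python3 -m jog '[[[0.01,0.053,0,0,0,0.021,0.4],[0.01,0.053,0,0,0,0.021,0.4],[0.01,0.053,0,0,0,0.021,0.4],[0.01,0.053,0,0,0,0.021,0.4],[0.01,0.053,0,0,0,0.021,0.4],[0.01,0.053,0,0,0,0.021,0.4],[0.01,0.053,0,0,0,0.02,0.4],[0,0,0,0,0,0,0.4],[0,0,0,0,0,0,0.4]]]'
python3 - <<'E'
from h import *
f=snap('wrist','w4');f=snap('top','top1')
a=load('w3')['pixels'][:,:,::-1];b=load('w4')['pixels'][:,:,::-1]
cv2.imwrite('pics/w34.png',np.vstack([cv2.resize(a,(400,300)),cv2.resize(b,(400,300))]))
E
```

```text
t: 6.38
eef_pos: [0.4796, -0.3824, 0.3007]
ee_rot: [3.14, 0.0, -1.654]
force: [2.4, -0.7, 0.0]
width: 0.0473
t: 7.55
eef_pos: [0.5502, -0.0115, 0.2993]
ee_rot: [3.141, -0.0, -1.507]
force: [0.2, -1.1, -0.6]
width: 0.0348
```

View pics/w3.png

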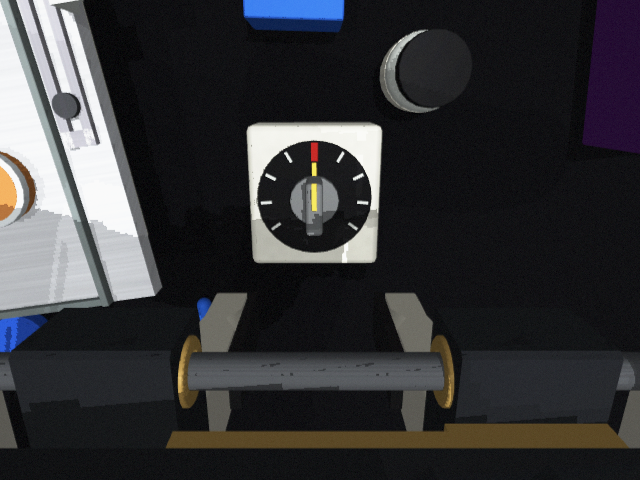

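View pics/w4.png

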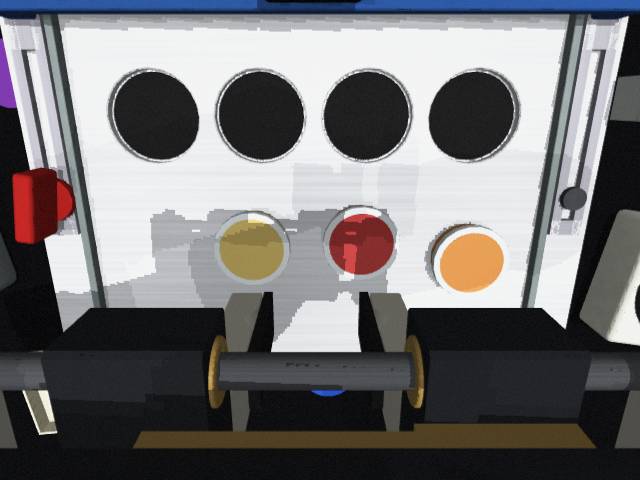

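The knob pointer sits on the red mark. The wrist view of the deck shows pockets near row 115, and dishes at (253,247) yellow, (361,243) red and (471,262) orange.

```bash
cat >> h.py <<'E'
def fit_shaker(P):  # P list of pocket points ordered p1..p4
    P=np.array(P)[:,:2]; y=np.array([-120,-40,40,120])/1000
    d=(P*y[:,None]).sum(0)/(y**2).sum(); yaw=np.arctan2(-d[0],d[1]); m=P.mean(0)
    ex=np.array([np.cos(yaw),np.sin(yaw)]); return m-0.05*ex,yaw
E
python3 - <<'E'
from h import *
f=load('w4')
im=f['pixels'];g=im.max(2);m=((g<70)*255).astype(np.uint8);m[:60]=0;m[170:]=0;m[:,:100]=0;m[:,530:]=0
n,l,st,ce=cv2.connectedComponentsWithStats(m);P=[]
for i in range(1,n):
    if st[i,4]>3000:
        cn,_=cv2.findContours((l==i).astype(np.uint8),0,1);e=cv2.fitEllipse(cv2.convexHull(cn[0]))
        P.append(onz(f,*e[0],.103));print(e,P[-1].round(4))
P.sort(key=lambda p:p[1]); o,yaw=fit_shaker(P);print('shaker',o,yaw)
c,s=np.cos(yaw),np.sin(yaw)
col=lambda h,s,v:(s>90)&(v>80)
for b in blobs(f,col,[210,520,205,300],800):
    cn,_=cv2.findContours((lambda mm:mm)(cv2.fillPoly(np.zeros(im.shape[:2],np.uint8),[cv2.convexHull(b[2].astype(np.int32))],1)),0,1)
    e=cv2.fitEllipse(cn[0]);p=onz(f,*e[0],.121);d=p[:2]-o
    print('dish',e,p.round(4),'shaker frame',(c*d[0]+s*d[1]).round(4),(-s*d[0]+c*d[1]).round(4))
E
```

```text
((156.10284423828125, 115.14119720458984), (80.40880584716797, 90.64104461669922), 142.90077209472656) [0.6162 0.1118 0.103 ]
((261.0456237792969, 115.14558410644531), (83.2164306640625, 87.54340362548828), 156.14234924316406) [0.6212 0.0337 0.103 ]
((365.8383483886719, 115.18923950195312), (83.2198257446289, 87.60770416259766), 23.753374099731445) [ 0.6262 -0.0443  0.103 ]
((470.7440185546875, 115.2471694946289), (80.41861724853516, 90.56675720214844), 36.47419738769531) [ 0.6312 -0.1225  0.103 ]
shaker [ 0.57380313 -0.00851927] 0.0638339983748818
dish ((361.04833984375, 243.74600219726562), (59.52811813354492, 64.37664794921875), 76.98641204833984) [ 0.5311 -0.0481  0.121 ] shaker frame -0.0451 -0.0368
dish ((251.31100463867188, 249.2997589111328), (58.72706604003906, 63.64091491699219), 107.85645294189453) [0.5211 0.0366 0.121 ] shaker frame -0.0497 0.0484
dish ((471.2872314453125, 262.3084716796875), (56.41757583618164, 64.8534164428711), 63.175270080566406) [ 0.5213 -0.136   0.121 ] shaker frame -0.0605 -0.1239
```

```bash
python3 -m jog '[[[-0.028,-0.0433,0,0,0,0.012,0.4],[-0.028,-0.0433,0,0,0,0.012,0.4],[-0.028,-0.0433,0,0,0,0.012,0.4],[0,0,-0.055,0,0,0,0.4],[0,0,-0.055,0,0,0,0.4],[0,0,-0.045,0,0,0,0.4],[0,0,-0.01,0,0,0,0.4],[0,0,0,0,0,0,0.4]]]'
python3 - <<'E'
from h import *
f=snap('scene','s1');f=snap('wrist','w5');print(monitor.get_state()['eef_pos'])
E
```

```text
t: 8.65
eef_pos: [0.4666, -0.1421, 0.1352]
ee_rot: [3.141, -0.0, -1.472]
force: [0.0, -0.3, 0.3]
width: 0.0349
[ 0.46759042 -0.14168339  0.13636003]
```

View pics/w5.png

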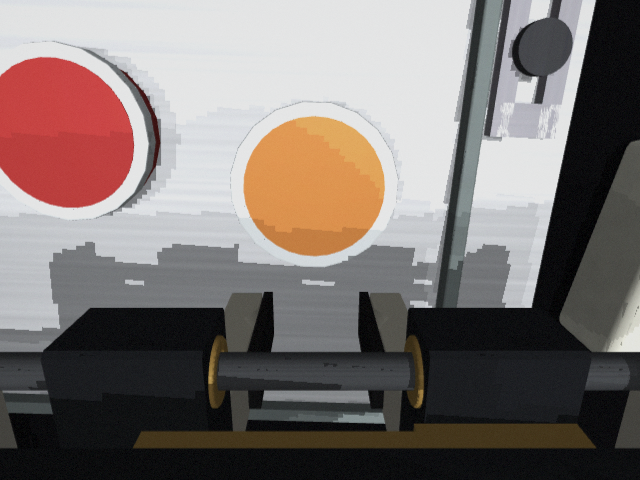

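The orange dish is centred at (314,184), straight ahead of the two fingertips. Pushing it now.

```bash
python3 -m jog '[[[0.008,0.0008,-0.002,0,0,0,0.4],[0.008,0.0008,0,0,0,0,0.4],[0.008,0.0008,0,0,0,0,0.4],[0.008,0.0008,0,0,0,0,0.4],[0.008,0.0008,0,0,0,0,0.4],[0.008,0.0008,0,0,0,0,0.4],[0.008,0.0008,0,0,0,0,0.4],[0.008,0.0008,0,0,0,0,0.4],[0.008,0.0008,0,0,0,0,0.4],[0.008,0.0008,0,0,0,0,0.4],[0.008,0.0008,0,0,0,0,0.4],[0.008,0.0008,0,0,0,0,0.4],[0.008,0.0008,0,0,0,0,0.4],[0.008,0.0008,0,0,0,0,0.4],[0,0,0,0,0,0,0.4]]]'
python3 - <<'E'
from h import *
f=snap('wrist','w6')
E
```

```text
t: 10.62
eef_pos: [0.5791, -0.1301, 0.1324]
ee_rot: [-3.141, -0.0, -1.471]
force: [-0.5, -0.1, 0.4]
width: 0.035
```

View pics/w6.png

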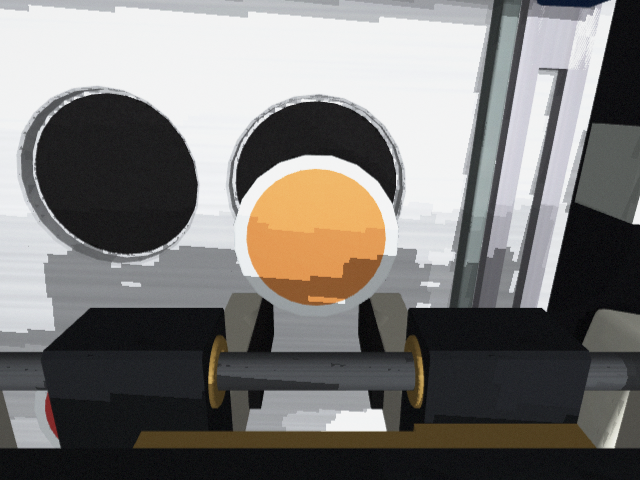

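The dish at (316,237) is overlapping pocket 1, centred near (316,180), with about 20 mm to go.

```bash
python3 -m jog '[[[0.006,0.0006,0,0,0,0,0.4],[0.006,0.0006,0,0,0,0,0.4],[0.005,0.0005,0,0,0,0,0.4],[0.004,0.0004,0,0,0,0,0.4],[0,0,0,0,0,0,0.4]]]'
python3 - <<'E'
from h import *
f=snap('wrist','w7')
E
```

```text
t: 11.3
eef_pos: [0.5996, -0.1281, 0.1325]
ee_rot: [-3.142, -0.0, -1.472]
force: [-0.3, -0.4, -0.1]
width: 0.0353
```

View pics/w7.png

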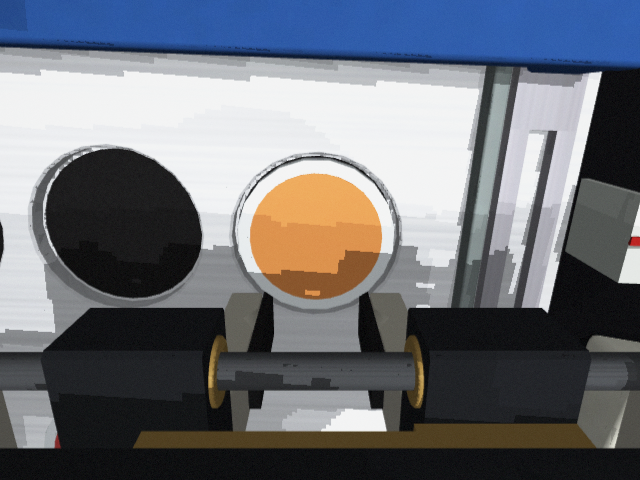

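The orange dish is seated, concentric in the pocket. Next is the red dish.

```bash
python3 -m jog '[[[-0.02,-0.002,0,0,0,0,0.4],[0,0,0.06,0,0,0,0.4],[-0.035,0.026,0.01,0,0,-0.022,0.4],[-0.035,0.026,0,0,0,-0.022,0.4],[-0.034,0.028,0,0,0,-0.021,0.4],[0,0,-0.035,0,0,0,0.4],[0,0,-0.035,0,0,0,0.4],[0,0,0,0,0,0,0.4]]]'
python3 - <<'E'
from h import *
f=snap('wrist','w8')
E
```

```text
t: 12.35
eef_pos: [0.474, -0.0503, 0.1312]
ee_rot: [3.138, -0.001, -1.536]
force: [-0.0, 0.1, -0.1]
width: 0.0349
```

View pics/w8.png

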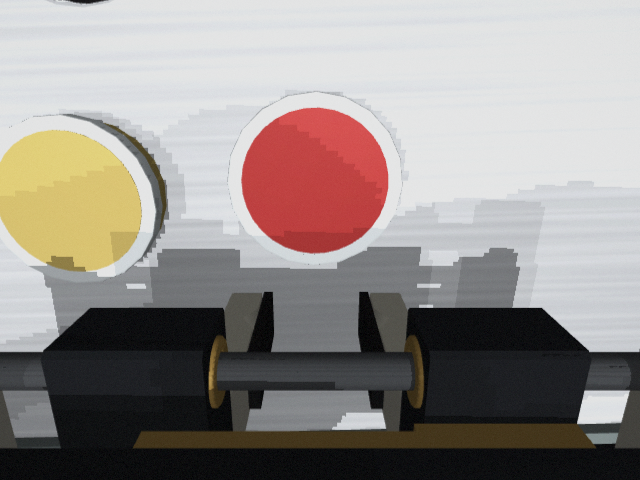

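```bash
python3 -m jog '[[[0.008,0.0003,0.001,0,0,0,0.4],[0.008,0.0003,0,0,0,0,0.4],[0.008,0.0003,0,0,0,0,0.4],[0.008,0.0003,0,0,0,0,0.4],[0.008,0.0003,0,0,0,0,0.4],[0.008,0.0003,0,0,0,0,0.4],[0.008,0.0003,0,0,0,0,0.4],[0.008,0.0003,0,0,0,0,0.4],[0.008,0.0003,0,0,0,0,0.4],[0.008,0.0003,0,0,0,0,0.4],[0.008,0.0003,0,0,0,0,0.4],[0.008,0.0003,0,0,0,0,0.4],[0.007,0.0003,0,0,0,0,0.4],[0.007,0.0002,0,0,0,0,0.4],[0,0,0,0,0,0,0.4]]]'
python3 - <<'E'
from h import *
f=snap('wrist','w9')
E
```

```text
t: 14.28
eef_pos: [0.5859, -0.0459, 0.1334]
ee_rot: [-3.141, 0.0, -1.537]
force: [-0.2, -0.4, 0.2]
width: 0.0351
```

View pics/w9.png

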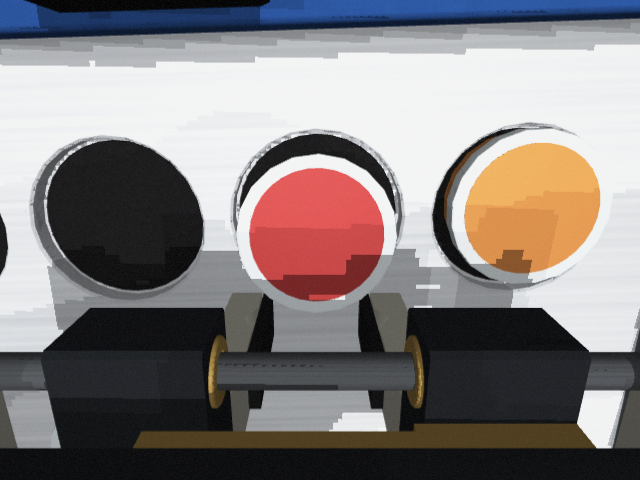

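```bash
python3 -m jog '[[[0.005,0.0002,0,0,0,0,0.4],[0.004,0.0002,0,0,0,0,0.4],[0,0,0,0,0,0,0.4]]]'
python3 - <<'E'
from h import *
f=snap('wrist','w10')
E
```

```text
t: 14.7
eef_pos: [0.5947, -0.0455, 0.1335]
ee_rot: [-3.141, -0.0, -1.537]
force: [-0.1, -0.9, -1.3]
width: 0.0353
```

View pics/w10.png

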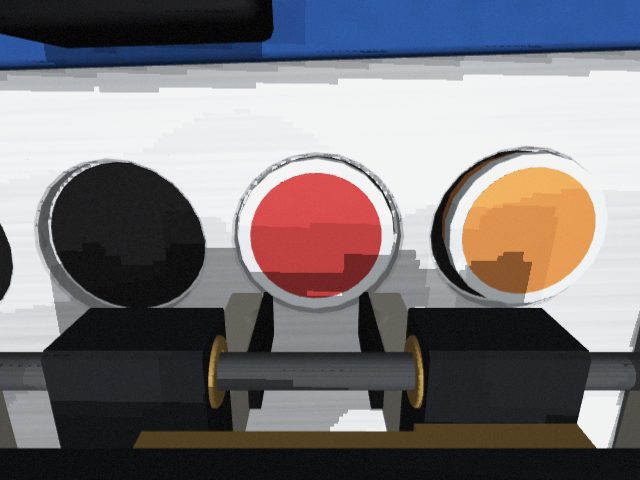

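Red is seated. Next is the yellow dish.

```bash
python3 -m jog '[[[-0.02,-0.001,0,0,0,0,0.4],[0,0,0.06,0,0,0,0.4],[-0.036,0.028,0.01,0,0,-0.018,0.4],[-0.036,0.028,0,0,0,-0.018,0.4],[-0.036,0.028,0,0,0,-0.018,0.4],[0,0,-0.035,0,0,0,0.4],[0,0,-0.035,0,0,0,0.4],[0,0,0,0,0,0,0.4]]]'
python3 - <<'E'
from h import *
f=snap('wrist','w11')
E
```

```text
t: 15.75
eef_pos: [0.4647, 0.0368, 0.132]
ee_rot: [3.138, -0.002, -1.591]
force: [-0.2, -0.3, 0.8]
width: 0.0351
```

View pics/w11.png

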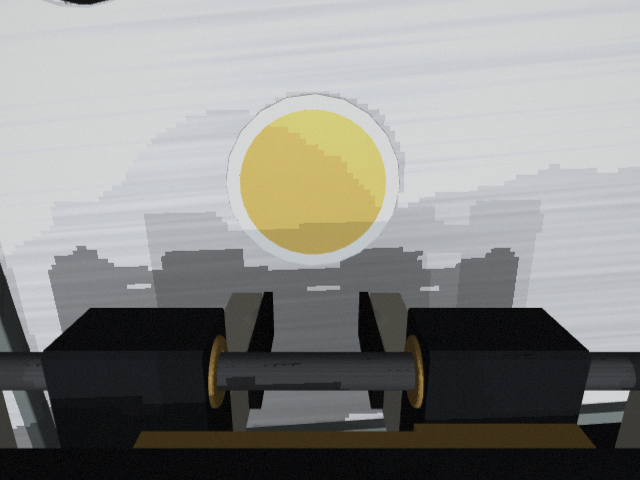

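```bash
python3 -m jog '[[[0.008,0,0.001,0,0,0,0.4],[0.008,0,0,0,0,0,0.4],[0.008,0,0,0,0,0,0.4],[0.008,0,0,0,0,0,0.4],[0.008,0,0,0,0,0,0.4],[0.008,-0.0002,0,0,0,0,0.4],[0.008,-0.0002,0,0,0,0,0.4],[0.008,-0.0002,0,0,0,0,0.4],[0.008,-0.0002,0,0,0,0,0.4],[0.008,-0.0002,0,0,0,0,0.4],[0.008,-0.0002,0,0,0,0,0.4],[0.008,-0.0002,0,0,0,0,0.4],[0.007,-0.0002,0,0,0,0,0.4],[0.007,-0.0002,0,0,0,0,0.4],[0,0,0,0,0,0,0.4]]]'
python3 - <<'E'
from h import *
f=snap('wrist','w12')
E
```

```text
t: 17.68
eef_pos: [0.5771, 0.0357, 0.1344]
ee_rot: [-3.141, 0.0, -1.591]
force: [0.5, -0.5, 0.9]
width: 0.035
```

View pics/w12.png

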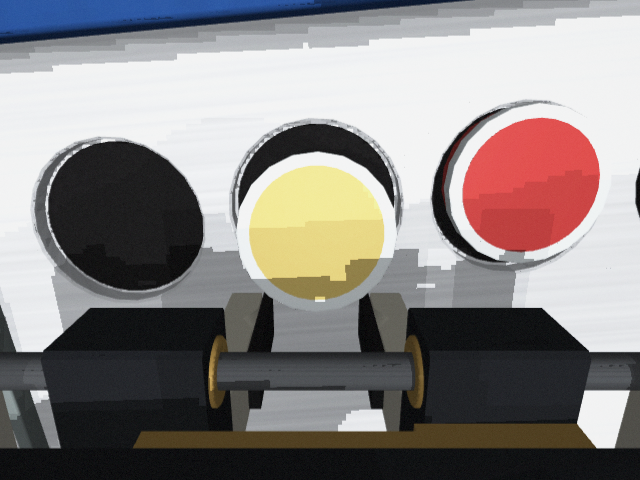

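```bash
python3 -m jog '[[[0.006,-0.0002,0,0,0,0,0.4],[0.006,-0.0002,0,0,0,0,0.4],[0,0,0,0,0,0,0.4]]]'
python3 - <<'E'
from h import *
f=snap('wrist','w13')
E
python3 -m jog '[[[-0.02,0,0,0,0,0,0.4],[-0.01,0,0.05,0,0,0,0.4],[0,-0.022,0.055,0,0,0.042,0.4],[0,-0.022,0.06,0,0,0.042,0.4],[0,0,0,0,0,0,0.4]]]'
python3 - <<'E'
from h import *
f=snap('wrist','w14')
E
```

```text
t: 18.1
eef_pos: [0.5888, 0.0352, 0.1345]
ee_rot: [-3.141, -0.0, -1.591]
force: [-0.3, 0.2, -0.4]
width: 0.0351
t: 18.77
eef_pos: [0.5604, -0.0091, 0.3039]
ee_rot: [-3.132, 0.001, -1.507]
force: [0.1, 0.2, -1.6]
width: 0.0351
```

View pics/w13.png

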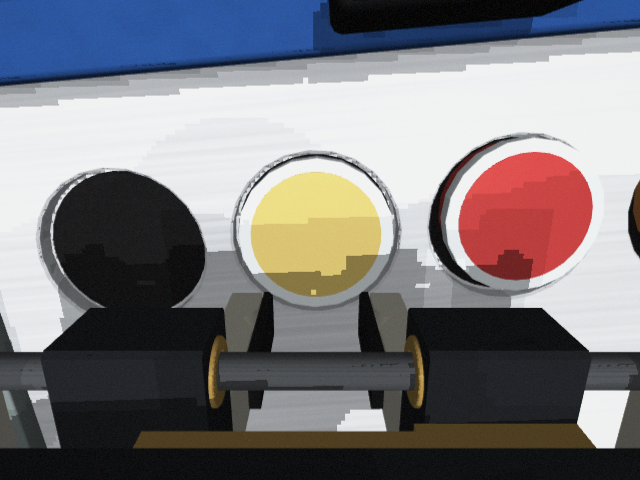

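View pics/w14.png

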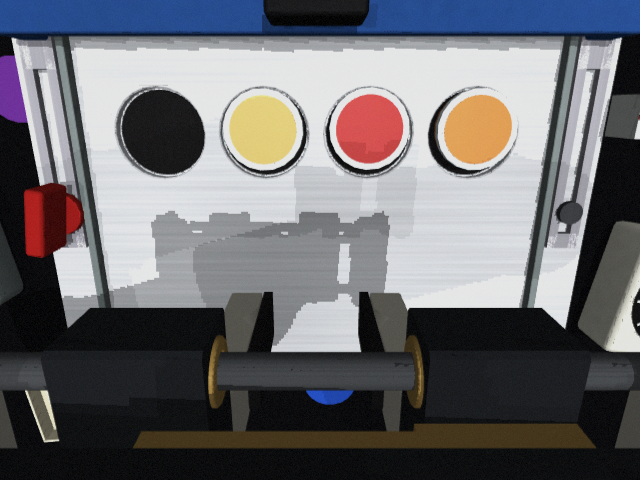

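All three dishes are seated: yellow (263,130), red (370,128) and orange (477,128). Next I'll measure the fin, index, mark and clamp, and how tall the white box behind the bar is.

```bash
python3 -m jog '[[[0.02,-0.04,0,0,0,0,0.4],[0.02,-0.04,0,0,0,0,0.4],[0.02,-0.04,0.02,0,0,0,0.4],[0,0,0,0,0,0,0.4],[0,0,0,0,0,0,0.4]]]'
python3 - <<'E'
from h import *
f=snap('wrist','w15');f=snap('scene','s2');f=snap('top','top2')
a=f['pixels'][55:185,290:440,::-1];cv2.imwrite('pics/t3.png',cv2.resize(a,None,fx=5,fy=4.5,interpolation=cv2.INTER_CUBIC))
a=load('s2')['pixels'][180:420,250:480,::-1];cv2.imwrite('pics/s3.png',cv2.resize(a,None,fx=2.5,fy=2.5,interpolation=cv2.INTER_CUBIC))
E
```

```text
t: 19.45
eef_pos: [0.6177, -0.128, 0.3164]
ee_rot: [3.139, 0.001, -1.507]
force: [-0.6, 0.5, 0.0]
width: 0.0348
```

View pics/w15.png

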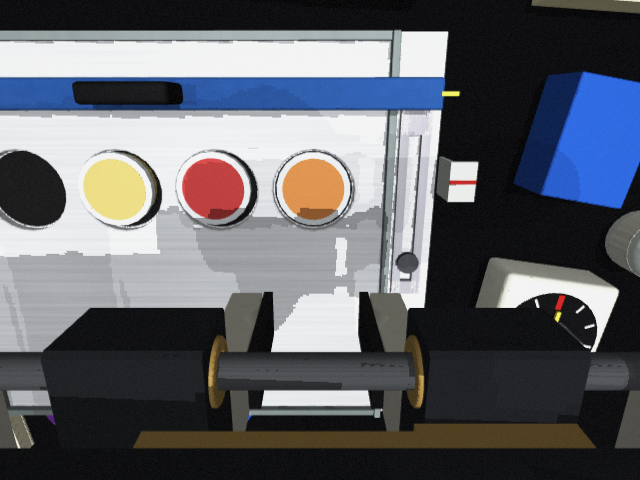

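View pics/t3.png

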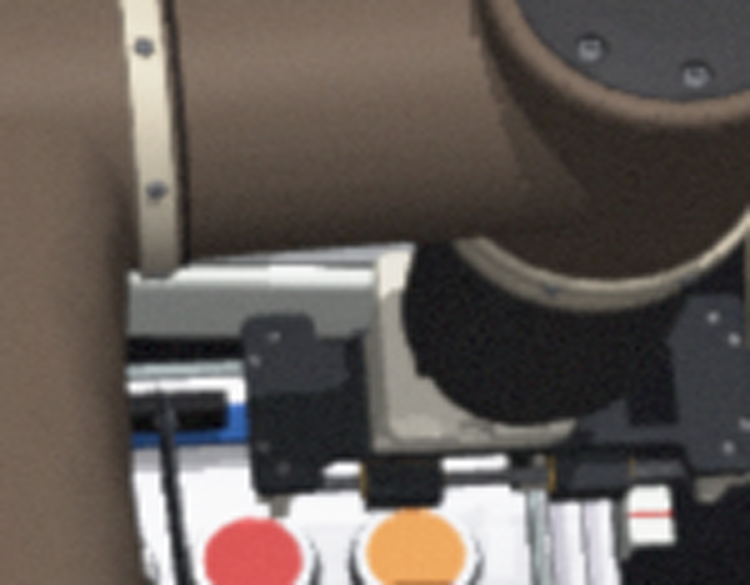

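View pics/s3.png

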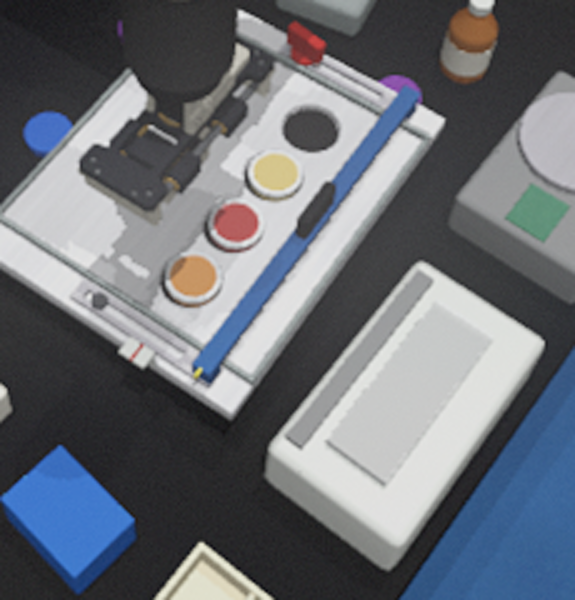

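In w15 the fin is at about (127,92) and the yellow index at (443–460, 94). The red line is at (449–476, 182), below the index. The white box behind is low, well under the gripper body.

Run:
```python
from h import *
f=load('w15');t=load('top0');s2=load('s2')
o=np.array([.5727,-.0083]);yaw=.064
def sh(p): d=p[:2]-o;c,s=np.cos(yaw),np.sin(yaw);return np.array([c*d[0]+s*d[1],-s*d[0]+c*d[1]]).round(4)
for nm,c,r in(('idx',yel,[435,470,80,105]),('mark',red,[440,490,165,200])):
    for b in blobs(f,c,r,4):
        x0,y0,w,h,_=b[1];p=onz(f,*b[0],.135);print(nm,b[0],b[1],p.round(4),sh(p),'ends',sh(onz(f,x0,b[0][1],.135)),sh(onz(f,x0+w,b[0][1],.135)))
# mark in top0 with looser red
red2=lambda h,s,v:((h<10)|(h>170))&(s>50)&(v>90)
for b in blobs(t,red2,[410,430,160,180],2): p=onz(t,*b[0],.135);print('top mark',b[0],b[1],sh(p))
for b in blobs(t,yel,[400,425,135,155],2): p=onz(t,*b[0],.135);print('top idx',b[0],b[1],sh(p))
# fin
im=f['pixels'];m=np.zeros(im.shape[:2],np.uint8);q=(im.max(2)<60).astype(np.uint8);m[78:108,60:200]=q[78:108,60:200]
n,l,st,ce=cv2.connectedComponentsWithStats(m);i=1+np.argmax(st[1:,4]);print('fin',ce[i],st[i],sh(onz(f,*ce[i],.165)),onz(f,*ce[i],.165))
m=np.zeros(im.shape[:2],np.uint8)
b=[b for b in blobs(f,blue,[0,450,70,115],1000)]
for x in b: 
  p=x[2]
  for u in(20,220,420):
    v=p[p[:,0]==u][:,1]; print(u,v.min(),v.max(),sh(onz(f,u,v.min(),.137)),sh(onz(f,u,v.max()+1,.137)))
```

```text
idx [450.48837209  93.04651163] [442  91  18   5  86] [ 0.7123 -0.2168  0.135 ] [ 0.126 -0.217] ends [ 0.126 -0.211] [ 0.1259 -0.2236]
mark [462.5 182. ] [449 181  28   3  82] [ 0.6505 -0.2358  0.135 ] [ 0.0631 -0.232 ] ends [ 0.0631 -0.222 ] [ 0.0631 -0.2429]
top mark [420.3 168.8] [416 168   9   2  10] [ 0.0619 -0.2337]
top idx [411.5 144.5] [410 144   4   2   8] [ 0.1248 -0.2176]
fin [127.52472415  92.93379649] [  73   82  110   23 2447] [ 0.1255 -0.003 ] [ 0.69816258 -0.003278    0.165     ]
20 78 109 [0.1358 0.0816] [0.1147 0.0861]
220 78 108 [ 0.1358 -0.0564] [ 0.1153 -0.055 ]
420 78 109 [ 0.1357 -0.1944] [ 0.1146 -0.196 ]
```

```bash
python3 -m jog '[[[0.0089,0.014,0,0,0,-0.1745,0.6],[0.0089,0.014,0,0,0,-0.1745,0.6],[0.0089,0.014,0,0,0,-0.1745,0.6],[0.0089,0.014,0,0,0,-0.1745,0.6],[0.0089,0.014,0,0,0,-0.1745,0.6],[0.0089,0.014,0,0,0,-0.1745,0.6],[0.0089,0.014,0,0,0,-0.1745,0.6],[0.0089,0.014,0,0,0,-0.1745,0.6],[0.0089,0.014,0,0,0,-0.1745,0.6],[0,0,-0.04,0,0,0,0.6],[0,0,-0.04,0,0,0,0.6],[0,0,0,0,0,0,0.6]]]' 30
python3 - <<'E'
from h import *
f=snap('wrist','w16');print(monitor.get_state()['eef_pos'])
E
```

```text
t: 21.1
eef_pos: [0.6962, -0.0016, 0.2347]
ee_rot: [-3.141, -0.007, -3.076]
force: [-1.0, 0.3, 0.8]
width: 0.0527
[ 0.69771579 -0.00180833  0.23766721]
```

View pics/w16.png

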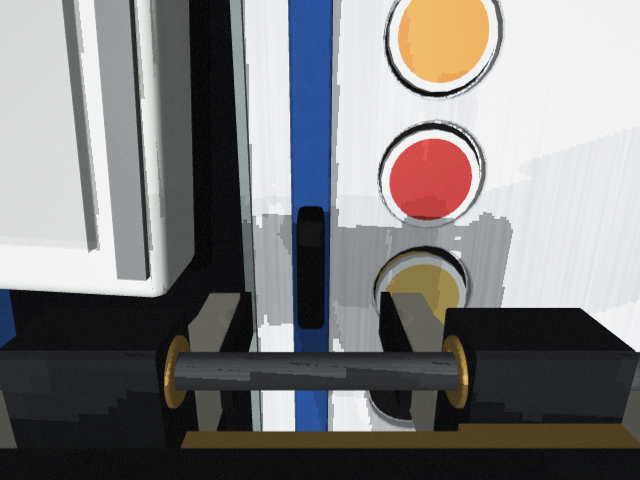

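The fin at (311,267) is centred between the jaws. Lowering and gripping.

```bash
python3 -m jog '[[[0.0005,0,-0.035,0,0,0,0.6],[0,0,-0.034,0,0,0,0.6],[0,0,0,0,0,0,0.6],[0,0,0,0,0,0,0],[0,0,0,0,0,0,0],[0,0,0,0,0,0,0],[0,0,0,0,0,0,0],[0,0,0,0,0,0,0],[0,0,0,0,0,0,0]]]' 30
```

```text
t: 22.28
eef_pos: [0.6989, -0.0023, 0.1696]
ee_rot: [-3.142, 0.0, -3.077]
force: [-1.2, 0.6, 3.8]
width: 0.0139
```

```bash
python3 -m jog '[[[-0.006,-0.00038,0,0,0,0,0],[-0.006,-0.00038,0,0,0,0,0],[-0.006,-0.00038,0,0,0,0,0],[-0.006,-0.00038,0,0,0,0,0],[-0.006,-0.00038,0,0,0,0,0],[-0.006,-0.00038,0,0,0,0,0],[-0.006,-0.00038,0,0,0,0,0],[-0.006,-0.00038,0,0,0,0,0],[-0.006,-0.00038,0,0,0,0,0],[-0.006,-0.00038,0,0,0,0,0],[0,0,0,0,0,0,0],[0,0,0,0,0,0,0]]]'
python3 - <<'E'
from h import *
f=snap('wrist','w17');f=snap('scene','s4')
a=f['pixels'][300:350,280:340,::-1];cv2.imwrite('pics/s4z.png',cv2.resize(a,None,fx=10,fy=10,interpolation=cv2.INTER_CUBIC))
f=snap('top','top3');a=f['pixels'][150:185,395:435,::-1];cv2.imwrite('pics/t3z.png',cv2.resize(a,None,fx=12,fy=12,interpolation=cv2.INTER_CUBIC))
E
```

```text
t: 23.78
eef_pos: [0.638, -0.0062, 0.1696]
ee_rot: [-3.141, -0.001, -3.077]
force: [-1.3, -0.5, 8.8]
width: 0.0142
```

View pics/w17.png

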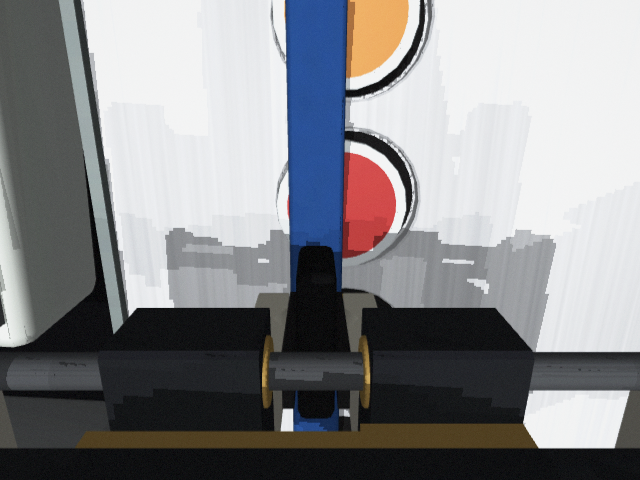

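View pics/s4z.png

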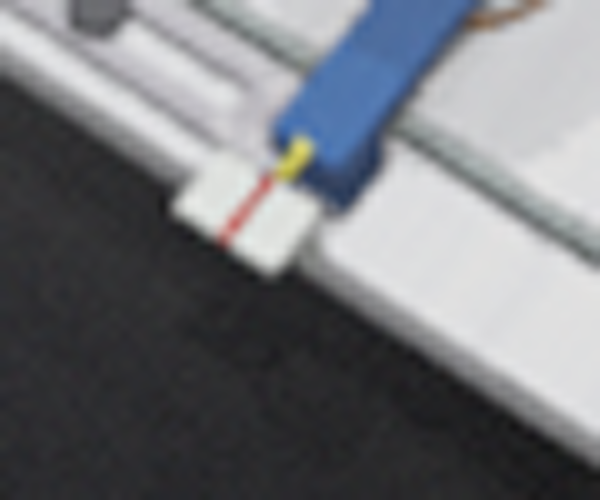

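View pics/t3z.png

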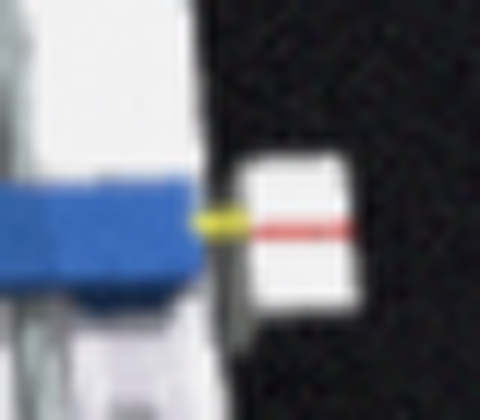

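The index is about 2 mm short of the red line in the top view, and the odometry says 1.9 mm. Moving the last bit, then releasing and checking from above.

```bash
python3 -m jog '[[[-0.001,0,0,0,0,0,0],[-0.0009,0,0,0,0,0,0],[0,0,0,0,0,0,0],[0,0,0,0,0,0,0],[0,0,0,0,0,0,0.3],[0,0,0,0,0,0,0.3],[0,0,0,0,0,0,0.3],[0,0,0.05,0,0,0,0.3],[0,0,0.05,0,0,0,0.3],[0,-0.04,0.02,0,0,0,0.3],[0,-0.06,0,0,0,0,0.3],[0,-0.06,0,0,0,0,0.3],[0,0,0,0,0,0,0.3],[0,0,0,0,0,0,0.3]]]'
python3 - <<'E'
from h import *
f=snap('wrist','w18')
E
```

```text
t: 25.68
eef_pos: [0.6367, -0.1664, 0.2887]
ee_rot: [3.141, -0.001, -3.078]
force: [0.2, 0.3, -0.0]
width: 0.0264
```

View pics/w18.png

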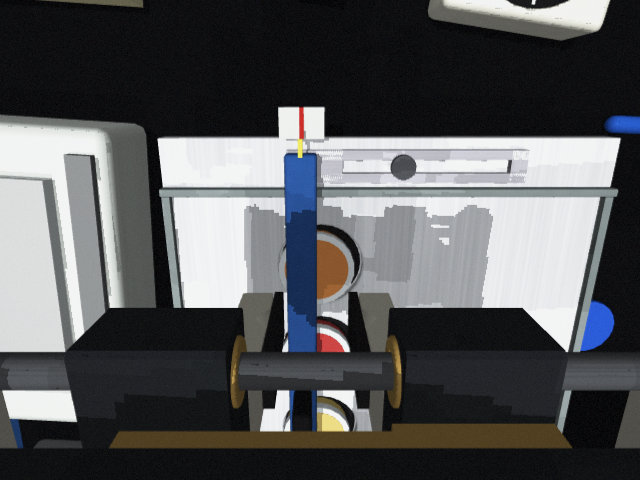

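Run:
```python
from h import *
f=load('w18');t=snap('top','top4')
a=f['pixels'][95:165,265:340,::-1];cv2.imwrite('pics/w18z.png',cv2.resize(a,None,fx=8,fy=8,interpolation=cv2.INTER_CUBIC))
o=np.array([.5727,-.0083]);yaw=.064
def sh(p): d=p[:2]-o;c,s=np.cos(yaw),np.sin(yaw);return np.array([c*d[0]+s*d[1],-s*d[0]+c*d[1]]).round(4)
red2=lambda h,s,v:((h<10)|(h>170))&(s>50)&(v>90)
for F,ri,rm in((f,[285,315,138,160],[285,320,100,142]),(t,[400,425,160,180],[410,430,160,180])):
  for nm,c,r in(('idx',yel,ri),('mark',red2,rm)):
    for b in blobs(F,c,r,3): print(nm,b[0],b[1],sh(onz(F,*b[0],.135)))
```

```text
idx [299.59493671 148.16455696] [298 139   5  19  79] [ 0.064  -0.2159]
mark [301.  122.5] [299 107   5  32 160] [ 0.0629 -0.2324]
idx [413.25 168.75] [412 168   4   3   8] [ 0.0629 -0.2166]
mark [417.  169.5] [416 169   3   2   6] [ 0.0606 -0.2255]
```

View pics/w18z.png

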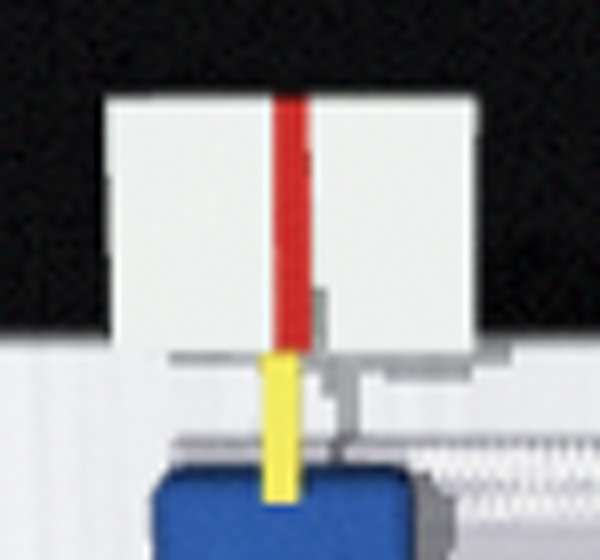

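The index is at x = 64.0 mm and the red line at 62.9 mm, so the bar is about 1.1 mm short. I'll regrip and move it the rest.

```bash
python3 -m jog '[[[0,0.06,0,0,0,0,0.4],[0,0.06,0,0,0,0,0.4],[0,0.04,-0.02,0,0,0,0.4],[0,0,-0.05,0,0,0,0.4],[0,0,-0.05,0,0,0,0.4],[0,0,0,0,0,0,0.4],[0,0,0,0,0,0,0],[0,0,0,0,0,0,0],[0,0,0,0,0,0,0],[0,0,0,0,0,0,0],[0,0,0,0,0,0,0],[0,0,0,0,0,0,0]]]' 30
python3 - <<'E'
from h import *
print(monitor.get_state()['eef_pos'])
E
python3 -m jog '[[[-0.0006,0,0,0,0,0,0],[-0.0005,0,0,0,0,0,0],[0,0,0,0,0,0,0],[0,0,0,0,0,0,0]]]'
python3 - <<'E'
from h import *
print(monitor.get_state()['eef_pos'],monitor.get_state()['force'])
E
python3 -m jog '[[[0,0,0,0,0,0,0.3],[0,0,0,0,0,0,0.3],[0,0,0,0,0,0,0.3],[0,0,0.05,0,0,0,0.3],[0,0,0.05,0,0,0,0.3],[0,-0.04,0.02,0,0,0,0.3],[0,-0.06,0,0,0,0,0.3],[0,-0.06,0,0,0,0,0.3],[0,0,0,0,0,0,0.3],[0,0,0,0,0,0,0.3]]]'
python3 - <<'E'
from h import *
f=snap('wrist','w19')
a=f['pixels'][95:165,265:340,::-1];cv2.imwrite('pics/w19z.png',cv2.resize(a,None,fx=8,fy=8,interpolation=cv2.INTER_CUBIC))
o=np.array([.5727,-.0083]);yaw=.064
def sh(p): d=p[:2]-o;c,s=np.cos(yaw),np.sin(yaw);return np.array([c*d[0]+s*d[1],-s*d[0]+c*d[1]]).round(4)
red2=lambda h,s,v:((h<10)|(h>170))&(s>50)&(v>90)
for F,ri,rm in((f,[285,315,138,160],[285,320,100,142]),):
  for nm,c,r in(('idx',yel,ri),('mark',red2,rm)):
    for b in blobs(F,c,r,3): print(nm,b[0],b[1],sh(onz(F,*b[0],.135)))
E
```

```text
t: 27.28
eef_pos: [0.6377, -0.006, 0.1713]
ee_rot: [3.141, 0.003, -3.077]
force: [-1.7, 1.7, 6.8]
width: 0.0137
[ 0.63770705 -0.00600015  0.17134654]
t: 27.78
eef_pos: [0.6377, -0.006, 0.1714]
ee_rot: [3.141, 0.005, -3.077]
force: [1.4, 0.7, 5.8]
width: 0.0138
[ 0.63765745 -0.00598218  0.1713712 ] [1.39898505 0.73954644 5.76524549]
t: 29.02
eef_pos: [0.6357, -0.1665, 0.2888]
ee_rot: [3.141, -0.001, -3.078]
force: [-0.2, 0.4, 0.0]
width: 0.0259
idx [297.0212766  147.90425532] [295 139   5  19  94] [ 0.0648 -0.2162]
mark [299.51572327 122.44654088] [297 107   6  32 159] [ 0.063  -0.2325]
```

View pics/w19z.png

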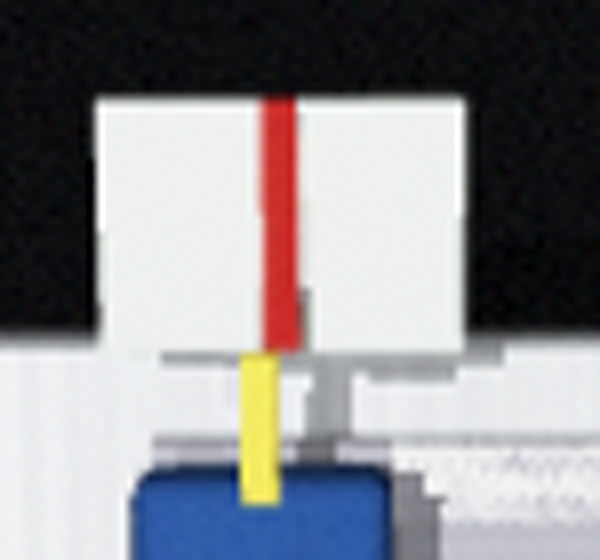

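The bar moved 0.8 mm the wrong way as the jaws closed, and then static friction held it. I'll regrip and step it while watching the measured TCP.

```bash
python3 -m jog '[[[0.001,0.06,0,0,0,0,0.4],[0,0.06,0,0,0,0,0.4],[0,0.04,-0.02,0,0,0,0.4],[0,0,-0.05,0,0,0,0.4],[0,0,-0.048,0,0,0,0.4],[0,0,0,0,0,0,0.4]]]' 30
python3 -c "
from h import *
s=monitor.get_state();print(s['eef_pos'],s['force'])"
python3 -m jog '[[[0,0,0,0,0,0,0],[0,0,0,0,0,0,0],[0,0,0,0,0,0,0],[0,0,0,0,0,0,0],[0,0,0,0,0,0,0],[0,0,0,0,0,0,0]]]' 30
python3 -c "
from h import *
s=monitor.get_state();print(s['eef_pos'],s['force'])"
python3 -m jog '[[[-0.002,-0.0001,0,0,0,0,0],[0,0,0,0,0,0,0]]]'
python3 -c "
from h import *
s=monitor.get_state();print(s['eef_pos'],s['force'])"
```

```text
t: 29.82
eef_pos: [0.6344, -0.005, 0.1678]
ee_rot: [-3.141, -0.007, -3.075]
force: [0.6, -0.1, 0.4]
width: 0.0355
[ 0.63440685 -0.00502502  0.1677665 ] [ 0.59773687 -0.12025822  0.38612852]
t: 30.58
eef_pos: [0.6378, -0.006, 0.1734]
ee_rot: [3.141, 0.003, -3.077]
force: [-1.2, 2.4, 6.2]
width: 0.0137
[ 0.63781094 -0.00596667  0.17335765] [-1.1527602   2.39281103  6.16995528]
t: 30.82
eef_pos: [0.6365, -0.0061, 0.1733]
ee_rot: [3.141, 0.005, -3.077]
force: [1.7, 1.3, 7.3]
width: 0.0138
[ 0.63650205 -0.00605558  0.17333406] [1.66715126 1.25539297 7.25608131]
```

```bash
python3 -m jog '[[[-0.0008,0,0,0,0,0,0],[0,0,0,0,0,0,0],[0,0,0,0,0,0,0]]]'
python3 -c "
from h import *
s=monitor.get_state();print(s['eef_pos'],s['force'])"
```

```text
t: 31.2
eef_pos: [0.6359, -0.0061, 0.1733]
ee_rot: [3.141, 0.005, -3.077]
force: [2.1, 1.2, 6.4]
width: 0.0136
[ 0.63585566 -0.00609041  0.17334047] [2.12095691 1.16274806 6.39151396]
```

```bash
python3 -m jog '[[[0,0,0,0,0,0,0.3],[0,0,0,0,0,0,0.3],[0,0,0,0,0,0,0.3],[0,0,0.05,0,0,0,0.3],[0,0,0.05,0,0,0,0.3],[0.001,-0.04,0.015,0,0,0,0.3],[0,-0.06,0,0,0,0,0.3],[0,-0.06,0,0,0,0,0.3],[0,0,0,0,0,0,0.3],[0,0,0,0,0,0,0.3]]]'
cat > bar.py <<'E'
from h import *
import sys
fn=sys.argv[1]
f=snap('wrist',fn)
a=f['pixels'][95:165,265:340,::-1];cv2.imwrite('pics/%sz.png'%fn,cv2.resize(a,None,fx=8,fy=8,interpolation=cv2.INTER_CUBIC))
o=np.array([.5727,-.0083]);yaw=.064
def sh(p): d=p[:2]-o;c,s=np.cos(yaw),np.sin(yaw);return np.array([c*d[0]+s*d[1],-s*d[0]+c*d[1]]).round(4)
red2=lambda h,s,v:((h<10)|(h>170))&(s>50)&(v>90)
for nm,c,r in(('idx',yel,[280,320,130,160]),('mark',red2,[280,325,95,150])):
    for b in blobs(f,c,r,3):
        p=b[2]; L=cv2.fitLine(p.astype(np.float32),cv2.DIST_L2,0,.01,.01).ravel()
        e=lambda v:sh(onz(f,L[2]+L[0]*(v-L[3])/L[1],v,.135))
        print(nm,b[0],b[1],'ends',e(p[:,1].min()),e(p[:,1].max()))
E
python3 bar.py w20
```

```text
t: 32.45
eef_pos: [0.6348, -0.1666, 0.2858]
ee_rot: [3.141, -0.001, -3.078]
force: [-0.5, 0.2, -0.6]
width: 0.0265
idx [298.1686747  148.71084337] [296 140   5  18  83] ends [ 0.0629 -0.2216] [ 0.0632 -0.2106]
mark [298.  122.5] [296 107   5  32 160] ends [ 0.0628 -0.2422] [ 0.0631 -0.2228]
```

View pics/w20z.png

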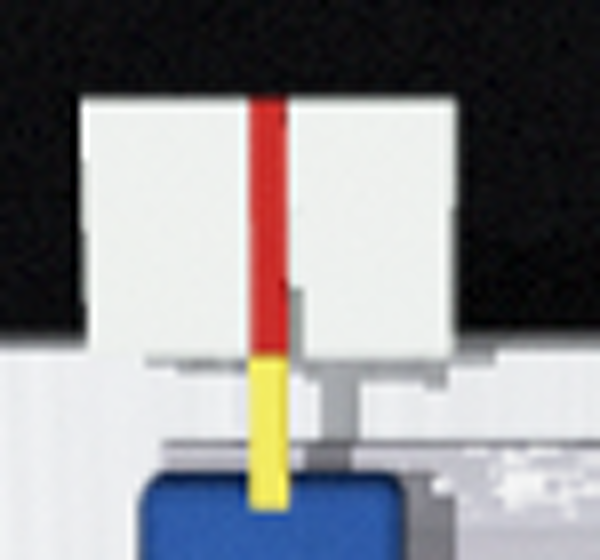

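The index and red line agree to about 0.2 mm. Next is the clamp.

```bash
python3 -m jog '[[[-0.0095,0.0397,0,0,0,0.16,0.5],[-0.0095,0.0397,0,0,0,0.16,0.5],[-0.0095,0.0397,0,0,0,0.16,0.5],[-0.0095,0.0397,0,0,0,0.16,0.5],[-0.0095,0.0397,0,0,0,0.16,0.5],[-0.0095,0.0397,0,0,0,0.16,0.5],[-0.0095,0.0397,0,0,0,0.16,0.5],[-0.0095,0.0397,0,0,0,0.16,0.5],[-0.0095,0.0397,0,0,0,0.16,0.5],[0,0,0,0,0,0,0.5],[0,0,0,0,0,0,0.5]]]' 30
python3 - <<'E'
from h import *
f=snap('wrist','w21');s=monitor.get_state();print(s['eef_pos'],s['ee_rot'])
for b in blobs(f,red,[0,640,0,300],200):
    c,sz,a=cv2.minAreaRect(b[2].astype(np.float32));print(b[0],b[1],c,sz,a)
E
```

```text
t: 33.88
eef_pos: [0.5491, 0.192, 0.2863]
ee_rot: [3.142, -0.0, -1.636]
force: [-0.0, -0.6, 0.1]
width: 0.0439
[0.54931006 0.1913709  0.28630288] [ 3.14159194e+00 -4.89584590e-05 -1.63703956e+00]
[630.66523605 103.87553648] [618  91  22  30 466] (628.5, 105.5) (29.0, 21.0) 90.0
[317.39247312 224.99560117] [ 296  189   44   77 2046] (320.3853454589844, 227.46742248535156) (73.00289154052734, 44.36290740966797) 73.85565948486328
```

View pics/w21.png

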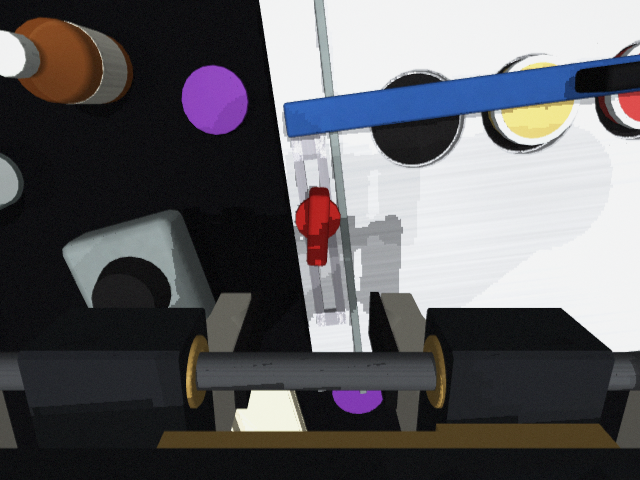

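Run:
```python
from h import *
f=load('w21')
print(proj(f,[.5494,.1907,.149]),proj(f,[.5494,.1907,.118]),onz(f,318,190,.149),onz(f,317,248,.149))
a=f['pixels'][175:280,270:370,::-1];cv2.imwrite('pics/w21z.png',cv2.resize(a,None,fx=6,fy=5.5,interpolation=cv2.INTER_CUBIC))
```

```text
[317.34637124 232.36311853] [317.15605462 220.10045083] [0.57791568 0.18846239 0.149     ] [0.53841581 0.19163302 0.149     ]
```

View pics/w21z.png

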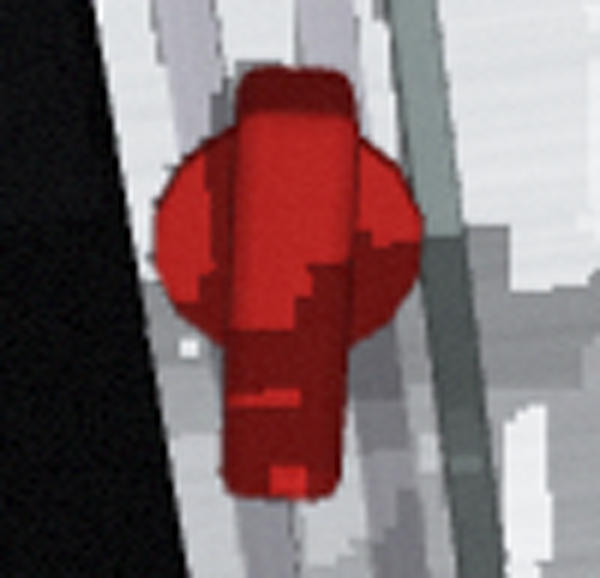

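The wing is nearly aligned with the jaws, at about 0.16 rad, and its centre is within 1 mm of prediction. Gripping and turning it clockwise.

```bash
python3 -m jog '[[[0,0,-0.05,0,0,-0.03,0.5],[0,0,-0.05,0,0,0,0.5],[0,0,-0.041,0,0,0,0.5],[0,0,0,0,0,0,0.5],[0,0,0,0,0,0,0],[0,0,0,0,0,0,0],[0,0,0,0,0,0,0],[0,0,0,0,0,0,0],[0,0,0,0,0,0,0],[0,0,0,0,0,0,0]]]' 30
python3 -c "
from h import *
s=monitor.get_state();print(s['eef_pos'],s['ee_rot'],s['force'],s['moment'])"
```

```text
t: 35.17
eef_pos: [0.55, 0.1906, 0.1465]
ee_rot: [-3.14, -0.0, -1.667]
force: [0.3, -3.3, 5.6]
width: 0.0138
[0.54997216 0.19062616 0.14645388] [-3.14049619e+00 -2.91661133e-04 -1.66681506e+00] [ 0.30470051 -3.32758497  5.61966585] [-1.35890115  0.21752103  0.00910698]
```

```bash
python3 -m jog '[[[0,0,0,0,0,-0.13,0],[0,0,0,0,0,-0.13,0],[0,0,0,0,0,-0.13,0],[0,0,0,0,0,-0.13,0],[0,0,0,0,0,-0.13,0],[0,0,0,0,0,-0.13,0],[0,0,0,0,0,-0.13,0],[0,0,0,0,0,-0.13,0],[0,0,0,0,0,-0.13,0],[0,0,0,0,0,-0.13,0],[0,0,0,0,0,0,0]]]' 30
python3 -c "
from h import *
s=monitor.get_state();print(s['eef_pos'],s['ee_rot'],s['force'],s['moment'],s['width'])"
```

```text
t: 36.55
eef_pos: [0.5499, 0.1906, 0.1464]
ee_rot: [-3.141, 0.001, -2.969]
force: [-0.9, -3.5, 6.6]
width: 0.014
[0.54992112 0.19058971 0.14643392] [-3.14097652e+00  8.44646102e-04 -2.96878901e+00] [-0.91194345 -3.52974865  6.61926954] [-1.3031458   0.32979215 -0.06446969] 0.01399322804952663
```

```bash
python3 -m jog '[[[0,0,0,0,0,-0.05,0],[0,0,0,0,0,-0.05,0],[0,0,0,0,0,0,0]]]' 30
python3 -c "
from h import *
s=monitor.get_state();print(s['ee_rot'],s['moment'],s['width'])"
python3 -m jog '[[[0,0,0,0,0,-0.02,0],[0,0,0,0,0,-0.02,0],[0,0,0,0,0,0,0]]]' 30
python3 -c "
from h import *
s=monitor.get_state();print(s['ee_rot'],s['moment'],s['width'])"
```

```text
t: 36.92
eef_pos: [0.5499, 0.1906, 0.1464]
ee_rot: [-3.141, 0.001, -3.068]
force: [-1.3, -3.9, 6.2]
width: 0.0142
[-3.14107241e+00  9.26821579e-04 -3.06760008e+00] [-1.32589123  0.34950916 -0.12825742] 0.014161815523215557
t: 37.3
eef_pos: [0.5499, 0.1906, 0.1464]
ee_rot: [-3.141, 0.001, -3.106]
force: [-0.6, -3.5, 6.2]
width: 0.0142
[-3.14081548e+00  1.01094779e-03 -3.10568966e+00] [-1.21849712  0.38925771  0.72177242] 0.014190457993446596
```

The moment jumped to 0.72 N·m, so the clamp is at its stop. Releasing and inspecting.

```bash
python3 -m jog '[[[0,0,0,0,0,0,0.5],[0,0,0,0,0,0,0.5],[0,0,0,0,0,0,0.5],[0,0,0,0,0,0,0.5],[0,0,0.05,0,0,0,0.5],[0,0,0.05,0,0,0,0.5],[0,0,0.05,0,0,0,0.5],[-0.02,-0.02,0.03,0,0,0,0.5],[0,0,0,0,0,0,0.5]]]'
python3 - <<'E'
from h import *
f=snap('wrist','w22')
E
```

```text
t: 38.42
eef_pos: [0.5298, 0.1707, 0.3286]
ee_rot: [3.139, 0.005, -3.107]
force: [0.1, 0.6, -0.2]
width: 0.0439
```

View pics/w22.png

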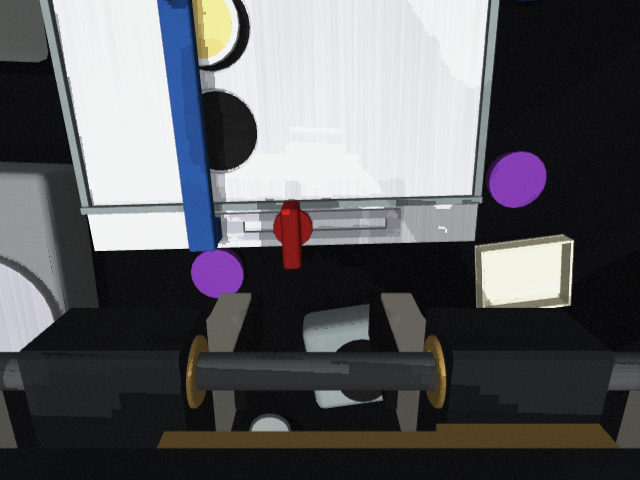

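The clamp wing now lies across, along the shaker's y. Last check: mark, knob and dishes.

```bash
python3 -m jog '[[[0.015,-0.0482,0,0,0,0.004,0.5],[0.015,-0.0482,0,0,0,0.004,0.5],[0.015,-0.0482,0,0,0,0.004,0.5],[0.015,-0.0482,0,0,0,0.004,0.5],[0.015,-0.0482,0,0,0,0.004,0.5],[0.015,-0.0482,0,0,0,0.004,0.5],[0.015,-0.048,-0.0428,0,0,0.004,0.5],[0,0,0,0,0,0,0.5],[0,0,0,0,0,0,0.5]]]'
python3 bar.py w23
python3 -m jog '[[[-0.03,0.03,0.03,0,0,0,0.5],[-0.05,0.03,0.02,0,0,0,0.5],[-0.05,0.03,0,0,0,0,0.5],[-0.05,0.03,0,0,0,0,0.5],[0,0.05,0,0,0,0,0.5],[0,0.05,0,0,0,0,0.5],[0,0.05,0,0,0,0,0.5],[0,0.05,0,0,0,0,0.5],[0,0.05,0,0,0,0,0.5],[0,0.05,0,0,0,0,0.5],[0,0,0,0,0,0,0.5]]]'
python3 -c "
from h import *
snap('scene','s5');f=snap('top','top5')
cv2.imwrite('pics/t5z.png',cv2.resize(np.ascontiguousarray(f['pixels'][125:285,225:505,::-1]),None,fx=2.8,fy=2.8,interpolation=cv2.INTER_CUBIC))"
```

```text
t: 39.6
eef_pos: [0.6338, -0.1637, 0.2834]
ee_rot: [-3.142, -0.002, -3.08]
force: [0.3, 0.2, 0.5]
width: 0.0443
idx [296.25 144.4 ] [294 135   5  19  80] ends [ 0.063 -0.222] [ 0.0631 -0.2105]
mark [296. 118.] [294 102   5  33 165] ends [ 0.0628 -0.2423] [ 0.0631 -0.2226]
t: 41.02
eef_pos: [0.453, 0.2602, 0.3353]
ee_rot: [3.14, 0.001, -3.074]
force: [-0.3, -1.0, 0.2]
width: 0.0437
```

View pics/t5z.png

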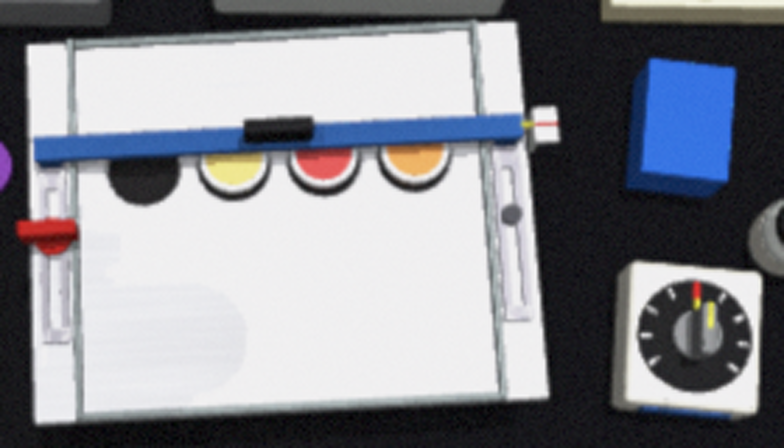

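View pics/s5.png

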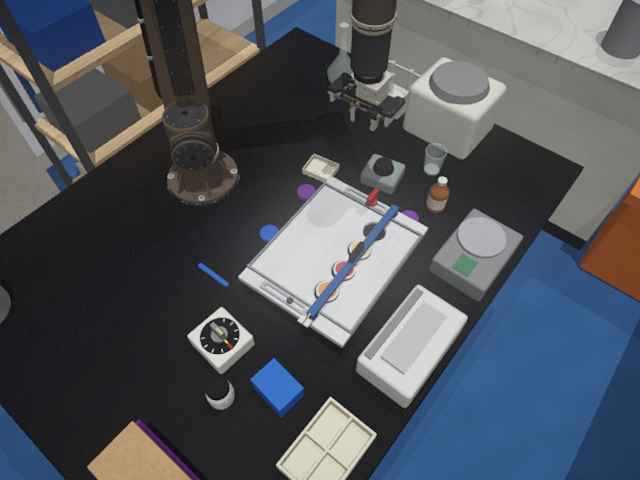

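View pics/w23.png

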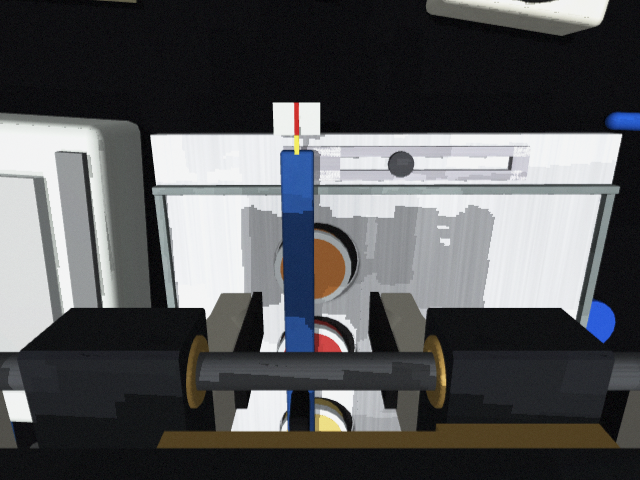

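Everything is in place: the bar index is on the red line, the clamp wing is across, the knob needle points at red, and the dishes are seated under the bar. Handing in.

```bash
python3 -c "
from station import job_done
print(job_done())"
```

```text
the job is handed in; nothing more can be done
None
```

The shaker is set up as asked, and I handed the job in at about 41 s of the 210 s limit.

- **Speed knob:** I turned it about 1.25 rad counter-clockwise first. The last close view had the pointer on the red zero mark, and a coarser overhead view at the end agreed.
- **Dishes:** only three were there. I pushed orange, red and yellow along the deck into pockets 1, 2 and 3, without lifting any. All three looked seated and level in the view before the bar covered them; pocket 4 is empty.
- **Retaining bar:** the first placing was about 1 mm short. My first correction moved it about 0.8 mm the wrong way, so I regripped it and stepped it in. After clamping, the yellow index was within about 0.2 mm of the red line.
- **Clamp knob:** I turned it clockwise to its stop, where the resisting torque jumped to 0.72 N·m. After release the wing lay across the shaker, along y.
- **Bystanders:** they looked unmoved in the last overall view, and the arm was clear of everything.

The cameras disagreed by about 4 mm on where the pockets were. I used a value between them and checked each dish by eye as it seated.

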